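Take the depth of the soaking bowl with the depth gauge

ROBOT

A 7-joint arm with a two-finger parallel gripper is mounted at the origin on the work surface. World frame = base frame: x ahead of the robot, y to its left, z up, the work surface at z = 0. Lengths are in m, angles in rad, forces in N, time in s.
With the tool pointing down it reaches from about 0.425 to 0.875 m from the base axis. Payload 4.7 kg.
Tool frame: the origin (TCP) lies on the centre line of the jaws, within the pads' length; the fingertips stand 14 mm ahead of it and the grasp point (between the pads) lies 5 mm behind it; z points along the fingers, x is the direction in which the jaws open and shut, and the axes are right-handed (so a half turn about z gives the same grasp; the last joint's range is limited). The gripper opens to 87 mm and grips with 3 to 60 N. Pads are 19 mm wide; open, the fingers measure 117 mm over their backs; the gripper's body (75 mm by 190 mm) begins 51 mm behind the grasp point.
Start: joints at [-1.115, 0.321, -0.07, 1.45, 0.023, 1.371, -0.057], TCP at [0.278, 0.588, 0.237] pointing down, gripper open.
Joint ranges: [-2.86, 2.86], [-0.3, 2.09], [-1.38, 1.24], [0.06, 2.45], [-1.56, 4.7], [0.09, 2.05], [-2.69, 2.69]. Speed limits (rad/s): [2.57, 2.57, 3.14, 3.14, 3.14, 3.14, 3.14].

INTERFACE

Orientations are given as a rotation vector (axis times angle).
In Python, from bench import ctrl gives the robot as it stands.
- The arm moves only by the tool drive_tool, never from a script. Its argument "rows" is a list that holds one entry, the list of rows, each a list of 5 numbers: the shift along the tool's x, y, z scaled (see below), then the turn about the tool's z scaled (see below), then the closure in counts, from 0 (fully open) to 255 (shut). In form: [[[dx, dy, dz, spin, jaw], ...]]. A call has 1 to 20 rows; each row is the pose to reach, as a shift and turn from the pose commanded when the call began, along the tool's axes at that moment, turning the shorter way round; what a row does not reach only later rows make up. The controller multiplies each number of a shift by 300 mm and each number of a turn by pi rad. A row lasts 1/8 s, in which the tool goes at most 62.5 mm and 10.7 degrees, less where a joint would pass 70% of its speed; a pose out of reach is approached as far as the arm can. A call with a number of a shift or a turn outside -1 to 1 is refused whole. A call with a gripper value outside its range is refused whole. The fingers move at their own pace and stop on an object; "grip_force" is the grip in N (left out, the last holds). Time passes only in rows, so rows that repeat a pose let the fingers close. It gives the time, the measured TCP pose, the force and the opening at its end, in the units of the state.
- ctrl.get_state(): the state, without advancing time (a new reading comes with each control period).
- ctrl.get_image(name): name is "side" or "top" or "wrist"; returns a dict with "img" (420x560x3 uint8, blue, green, red), "camera_matrix" (3x3 intrinsics, pixels), "k1" (the pictures are not rectified: a ray, as slopes to the right and down, at radius r is drawn at 1 + k1 r^2 times it, then the intrinsics apply), "R" (3x3) and "t" (3): a world point X has camera coordinates R X + t. Camera axes: x right, y down, z forward; pixel columns grow to the right and rows downward; lengths in m; the calibration is good to about 2 mm. A picture is of the moment at which its call begins. There is no depth.
- ctrl.close_job(): hands the job in, once; it reports no verdict.
The state is a dict: "time": time; "joint_positions": joint angles; "qd": joint speeds; "joint_torque": joint torques, N m; "position": TCP position; "tool_rot": TCP orientation; "ft_force": force on the tool from outside, world axes, zero at the start; "torque": the same for the moment, N m; "grip_width": opening from 0.0 (shut) to 1.0 (fully open).
Only numpy, scipy, OpenCV 4.12 (cv2) and the standard library are available. Lean on these libraries where they do the work, as an engineer would, in place of code of your own. Each camera call takes 0.05 s, during which the arm holds its last target.

TASK

Find out how deep the small cream soaking bowl is, as it stands in the wide teal bowl. First take the blue toothbrush off its rim and lay it flat in the green tray; then set the depth gauge's beam down gently, flat across the rim, with the rod over the middle of the bowl, and press the red cap down until the rod rests on the bottom, and leave the gauge standing there with the depth marked. Do not shove or tip the bowls, and leave the spray bottle, the cactus, the jar and the nail clipper as they are.

Things in the scene. Friction and masses are not known exactly. Their poses are not given: they have to be found in the camera images.
- brush_mid (a point): Blue toothbrush, bristles up, 190 mm long. This point is its centre: half-way along it and half-way up its 9 mm thick handle. x runs along the brush towards the head: handle (13 mm wide, 9 mm thick) from -95 to +28 mm, thinner neck to +62 mm, head with white bristles (17 mm tall in all) to +95 mm. z up. It starts lying across the cream bowl's rim. 20 g.
- tray: Green plastic tray, fixed, empty at first. Origin at the centre of its underside; x along its length. Outside 240 (x) x 110 (y) x 20 (z) mm, walls and floor 4 mm thick.
- gauge: Depth gauge: an aluminium beam 180 (x) x 30 (y) x 14 (z) mm; origin at the centre of the beam, half-way up its thickness. x along the beam, z up. In its middle a steel guide boss, 22 mm across, rises 22 mm above the beam with a small brass screw sticking out 24 mm to -y; the upright rod runs through boss and beam and stands tall above the boss at first. The beam starts flat on the slate tile. Whole gauge about 0.2 kg, balanced about the rod.
- rod (a joint): The gauge's sliding rod: metres that its tip stands out below the beam's underside (= the depth read off; negative = drawn up into the beam). Travel -0.014 to 0.082; starts at -0.012 to -0.001. It slides with about 2 N of friction and stays where it is left.
- rod_tip (a point): Lower end of the steel rod, 8 mm thick and 121 mm long below the cap, with black graduation rings; z up along the rod.
- rod_cap (a point): Centre of the top of the red cap on the rod, 131 mm above the rod's tip; the cap is 18 mm across and 10 mm tall. Pressing it down slides the rod.
- bowl_rim (a point): Centre of the mouth of the small cream glazed bowl, at rim height: rim 140 mm outside, about 130 mm inside, 65 mm above its own underside. Loose, about 0.35 kg, standing inside the teal bowl with its rim 73 mm above the shelf. z up.
- bowl_floor (a point): Centre of the cream bowl's flat inner floor, 59 mm below its rim; the floor is flat out to 35 mm from this point.
- bowl_low: Wide teal glazed bowl under the cream one, 170 mm across the rim and 50 mm tall, loose, 0.45 kg; origin at the centre of its underside.
- tile: Grey slate basking tile, fixed, 200 (x) x 150 (y) x 12 (z) mm; origin at the centre of its underside.
- sprayer_mid (a point): Amber spray bottle with white trigger head, 64 mm across and 183 mm tall (the head's nozzle reaches 50 mm to -x of the axis); this point is on its axis 90 mm above the shelf. Leave alone.
- cactus_mid (a point): Round cactus in a terracotta pot, 72 mm across and 130 mm tall; this point is on its axis 65 mm above the shelf. Leave alone.
- jar_mid (a point): Glass jar with a yellow lid, 68 mm across and 155 mm tall, close beside the tile; this point is on its axis half-way up. Leave alone.
- clipper_mid (a point): Steel nail clipper, 60 (x) x 14 (y) x 11 (z) mm, lying on the shelf beside the tile; this point is its centre. Leave alone.
There are look-alikes about, which are no part of the job. What is shaped like the part that bears bowl_rim but pink or purple is not meant.

How it is judged:
By the outcome, as a careful person would: the job done as asked, in the order asked, and still so for the second after the job is handed in, with the robot touching nothing.
It also fails if it takes over 69 s, if anything falls off the work surface, if the arm or the gripper's body presses on something with over 40 N, if the wrist force passes 120 N, or if a joint passes its speed limit or range.

## Working session

There is one attempt and no reset: what is moved stays moved. The work goes in short steps, Python scripts to look and compute and a tool call to move; the robot and the scene stay as the last step left them, time stands still between calls to the robot, and variables do not carry over. Pictures are saved under pics/ and viewed, and the job is handed in when it is done.

Besides the shell and the picture viewer there is one more tool, called after "Request:" in YAML: its name, and indented under it one key for each argument. drive_tool: Moves the arm, as the interface text tells. Its arguments: {"type":"object","properties":{"rows":{"type":"array"},"grip_force":{"type":"number"}},"required":["rows"]}

```bash
ls; mkdir -p pics; python3 - <<'E'
from bench import ctrl
import cv2,pickle
print(ctrl.get_state())
for n in ["side","top","wrist"]:
    d=ctrl.get_image(n); cv2.imwrite(f"pics/{n}0.png",d["img"]); pickle.dump(d,open(f"{n}0.pkl","wb"))
    print(n,d["camera_matrix"],d["k1"],d["R"],d["t"])
E
```

```text
pics
{'time': 0.0, 'joint_positions': array([-1.11492887,  0.32183536, -0.07004525,  1.45168813,  0.02265725,
        1.37078218, -0.05692065]), 'qd': array([ 1.43134848e-03, -1.69399175e-03,  5.41488809e-04, -6.20060964e-04,
       -5.70130457e-05,  1.13963614e-03, -2.35559883e-03]), 'joint_torque': array([-1.00877078e-04, -4.91287887e+01, -4.04167129e-01, -3.12531066e+01,
       -6.40514516e-02,  4.39105066e-02,  1.85176118e-04]), 'position': array([0.27775828, 0.58708188, 0.23544657]), 'tool_rot': array([ 2.65319527e+00,  1.68012330e+00, -2.40764594e-03]), 'ft_force': array([ 0.10020298, -0.18373814,  0.35861324]), 'torque': array([-0.00511871, -0.02136078,  0.04640514]), 'grip_width': 1.000993874121883}
side [[431.18850243   0.         290.61539722]
 [  0.         431.18850243 213.75576119]
 [  0.           0.           1.        ]] -0.08934334862232579 [[ 0.77843661 -0.62768701  0.0067432 ]
 [-0.45231463 -0.56832947 -0.68732313]
 [ 0.43525616  0.53198744 -0.72632048]] [-0.41505832  0.36965474  0.85644632]
top [[423.82919012   0.         279.15579904]
 [  0.         423.82919012 205.35752217]
 [  0.           0.           1.        ]] -0.03838405196323169 [[ 0.00498801 -0.99960741 -0.02757069]
 [-0.99092224 -0.00123687 -0.13443062]
 [ 0.13434374  0.02799095 -0.99053938]] [0.08204088 0.59727803 0.99183166]
wrist [[292.69175545   0.         275.94162913]
 [  0.         292.69175545 211.25998583]
 [  0.           0.           1.        ]] 0.007370013198244982 [[ 0.42740507  0.90405806 -0.00198176]
 [ 0.87640364 -0.41379105  0.24636075]
 [ 0.22190439 -0.10703266 -0.96917617]] [-0.64854996 -0.02876573  0.38867477]
```

View pics/side0.png

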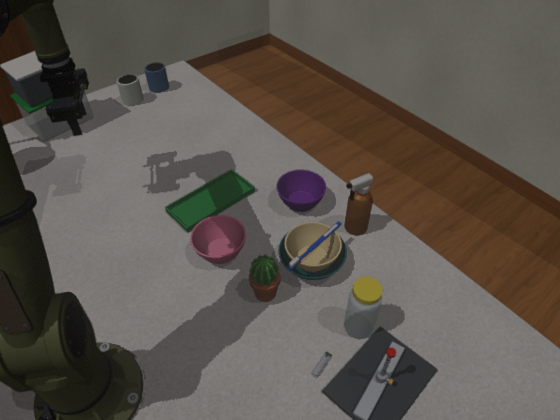

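View pics/top0.png

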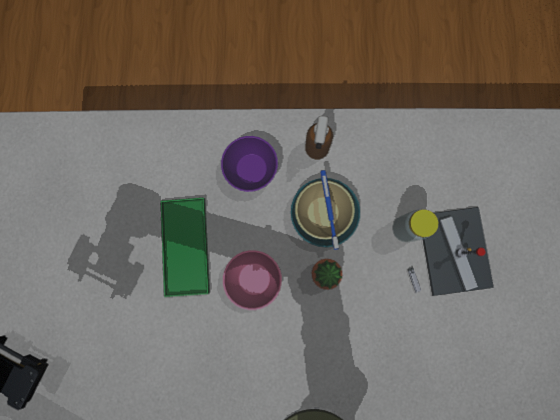

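View pics/wrist0.png

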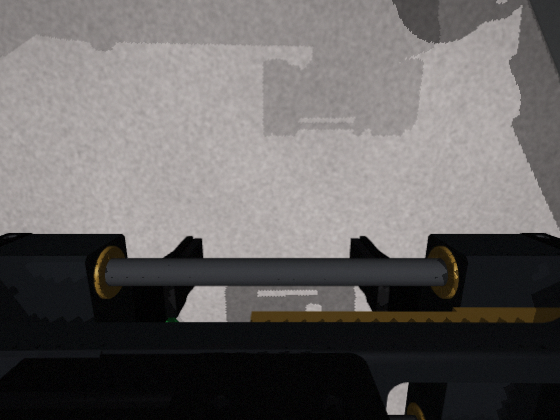

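Side and top views both show the cream bowl (top ~325,210) in the teal bowl with the toothbrush across it. They also show the pink (253,279) and purple (249,163) look-alikes, the tray (185,246) and the gauge on the tile (460,250). I'll enlarge these.

```bash
cat > h.py <<'E'
import cv2,pickle,numpy as np
from scipy.optimize import least_squares
def load(n): return pickle.load(open(n+".pkl","rb"))
def und(d,u,v):
    K=d["camera_matrix"];x=(u-K[0,2])/K[0,0];y=(v-K[1,2])/K[1,1]
    D=np.array([d["k1"],0,0,0,0.])
    p=cv2.undistortPoints(np.array([[[u,v]]],float),K,D)[0,0]
    return p
def ray(d,u,v):
    p=und(d,u,v); R=np.array(d["R"]);t=np.array(d["t"])
    return -R.T@t, R.T@np.array([p[0],p[1],1.])
def onz(d,u,v,z):
    c,r=ray(d,u,v); return c+r*(z-c[2])/r[2]
def proj(d,X):
    R=np.array(d["R"]);X=np.atleast_2d(np.array(X,float))
    D=np.array([d["k1"],0,0,0,0.])
    return cv2.projectPoints(X,cv2.Rodrigues(R)[0],np.array(d["t"],float),d["camera_matrix"],D)[0][:,0]
def tri(obs):
    A=[];b=[]
    for d,u,v in obs:
        c,r=ray(d,u,v);r=r/np.linalg.norm(r);P=np.eye(3)-np.outer(r,r);A.append(P);b.append(P@c)
    A=np.vstack(A);b=np.hstack(b);x=np.linalg.lstsq(A,b,rcond=None)[0]
    return x,np.linalg.norm(A@x-b)
def crop(src,x0,y0,x1,y1,s,out):
    im=cv2.imread(src)[y0:y1,x0:x1];im=cv2.resize(im,None,fx=s,fy=s,interpolation=cv2.INTER_CUBIC)
    for x in range((x0+9)//10*10,x1,10):
        cv2.line(im,(int((x-x0+.5)*s),0),(int((x-x0+.5)*s),6),(0,255,255),1)
        if x%20==0: cv2.putText(im,str(x),(int((x-x0)*s)-10,18),0,.4,(0,255,255),1)
    for y in range((y0+9)//10*10,y1,10):
        cv2.line(im,(0,int((y-y0+.5)*s)),(6,int((y-y0+.5)*s)),(0,255,255),1)
        if y%20==0: cv2.putText(im,str(y),(8,int((y-y0)*s)+5),0,.4,(0,255,255),1)
    cv2.imwrite(out,im)
E
python3 - <<'E'
from h import *
crop("pics/top0.png",280,120,370,300,3.3,"pics/t_a.png")
crop("pics/top0.png",395,195,500,305,5.4,"pics/t_b.png")
crop("pics/side0.png",240,160,390,300,4.2,"pics/s_a.png")
crop("pics/side0.png",300,320,440,420,5.6,"pics/s_b.png")
crop("pics/top0.png",150,185,220,305,4.9,"pics/t_c.png")
E
```

```text
(no output)
```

View pics/t_a.png

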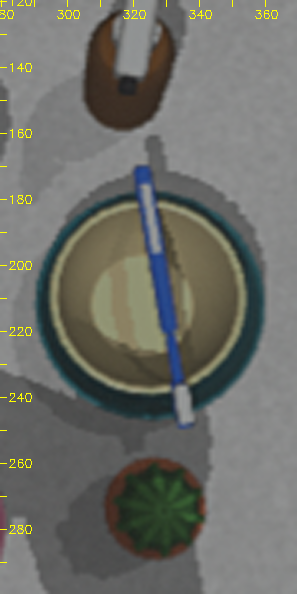

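View pics/t_b.png

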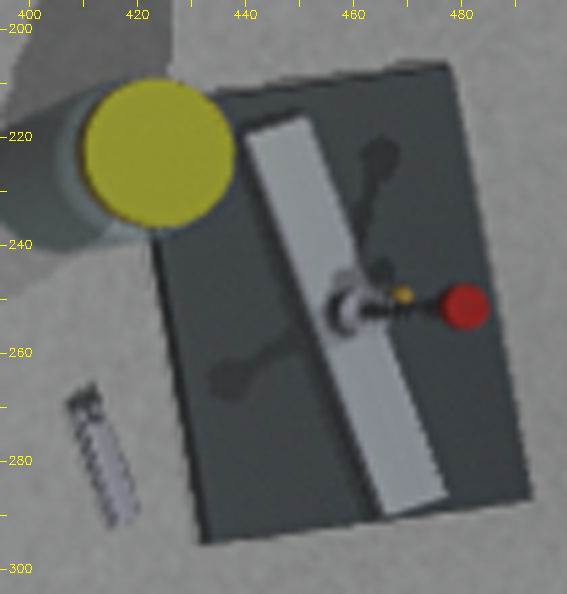

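View pics/s_a.png

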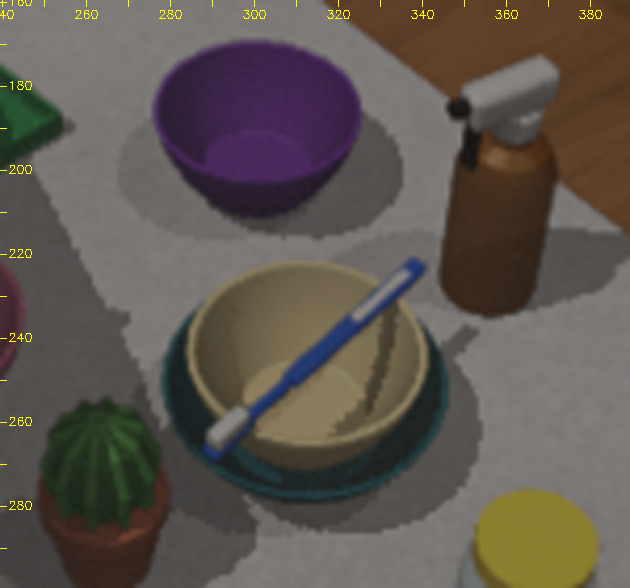

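View pics/s_b.png

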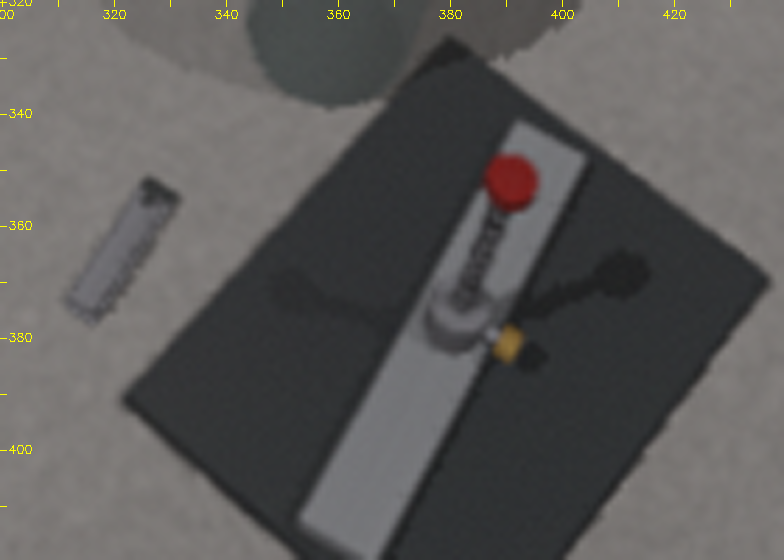

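View pics/t_c.png

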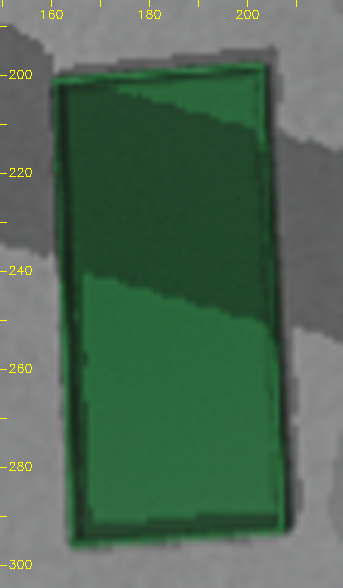

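```bash
python3 - <<'E'
from h import *
np.set_printoptions(precision=4,suppress=True)
T=load("top0");S=load("side0")
print("brush ends top z.0775", onz(T,323,170.5,.0775),onz(T,335.5,248.5,.0775))
print(" side", onz(S,341,221,.0775),onz(S,289,267,.0775))
print(" tri tail",tri([(T,323,170.5),(S,340.5,222)]))
# rim
print("rim outer L/R/T/B top", [onz(T,*p,.073)[:2] for p in [(295,211),(354.5,208),(323,181),(326,239)]])
print("rim side", [onz(S,*p,.073)[:2] for p in [(284,245),(342,245),(311,222),(313,265.5)]])
print("teal top",[onz(T,*p,.05)[:2] for p in [(290.5,212),(360,209),(323,178),(327,246.5)]])
c=[onz(T,*p,.026)for p in [(440,220),(452,215.5),(477,286.5),(464.5,290.5)]]
print("beam",c,np.mean(c,0)); 
for i in range(4): print(np.linalg.norm(c[i]-c[(i+1)%4]))
print("cap tri",tri([(T,481,251.5),(S,391,352)]))
t=[onz(T,*p,.02)for p in [(160.5,200),(203.5,197.5),(164.5,296),(208,293)]]
print("tray",t,np.mean(t,0))
for a in (T,S): print(proj(a,[.57,-.02,.073]))
print("cactus",onz(T,327,272,.11),"nozz",onz(T,318,145,.16), onz(T,322,125,.183),"jar",onz(T,424,222.5,.155))
c=[onz(T,*p,.012)for p in [(478,206.5),(493,287),(432,295)]];print("tile",c)
print("clipper",onz(T,413,280,.011))
E
```

```text
brush ends top z.0775 [ 0.6758 -0.0208  0.0775] [ 0.4915 -0.0481  0.0775]
 side [ 0.6815 -0.0179  0.0775] [ 0.4893 -0.0477  0.0775]
 tri tail (array([ 0.6757, -0.021 ,  0.0802]), np.float64(0.0008865046123613204))
rim outer L/R/T/B top [array([0.5794, 0.0456]), array([ 0.5867, -0.0943]), array([ 0.6513, -0.0209]), array([ 0.5137, -0.0267])]
rim side [array([0.523 , 0.0135]), array([ 0.6324, -0.0739]), array([0.6228, 0.0298]), array([ 0.5375, -0.0764])]
teal top [array([0.5797, 0.0562]), array([ 0.5873, -0.1109]), array([ 0.6632, -0.0227]), array([ 0.4972, -0.0308])]
beam [array([ 0.5634, -0.3103,  0.026 ]), array([ 0.5745, -0.3403,  0.026 ]), array([ 0.4028, -0.3927,  0.026 ]), array([ 0.3933, -0.362 ,  0.026 ])] [ 0.4835 -0.3513  0.026 ]
0.03200309819256724
0.1795637295445098
0.032055030180729194
0.1777942554071158
cap tri (array([ 0.4828, -0.3528,  0.1464]), np.float64(0.0009780811919753167))
tray [array([0.6132, 0.3838, 0.02  ]), array([0.6196, 0.2747, 0.02  ]), array([0.3757, 0.3642, 0.02  ]), array([0.384, 0.257, 0.02 ])] [0.4981 0.3199 0.02  ]
[[322.9289 215.0019]]
[[307.8783 243.99  ]]
cactus [ 0.4383 -0.0252  0.11  ] nozz [ 0.7147 -0.0041  0.16  ] [ 0.7526 -0.0115  0.183 ] jar [ 0.5449 -0.2303  0.155 ]
tile [array([ 0.5988, -0.4118,  0.012 ]), array([ 0.4008, -0.4379,  0.012 ]), array([ 0.3816, -0.288 ,  0.012 ])]
clipper [ 0.4175 -0.2433  0.011 ]
```

```bash
cat >> h.py <<'E'
from scipy.spatial.transform import Rotation as Ro
def plan(target,xdir_deg,st=None):
    """shift numbers to bring TCP to target with tool x heading xdir_deg (world), from state"""
    from bench import ctrl
    st=st or ctrl.get_state()
    R=Ro.from_rotvec(st["tool_rot"]).as_matrix();p=st["position"]
    cur=np.degrees(np.arctan2(R[1,0],R[0,0]))
    d=R.T@(np.array(target)-p)/.3
    s=-(xdir_deg-cur); s=(s+180)%360-180
    print("pos",p.round(4),"xdir",cur.round(1),"-> rows",d.round(4),"spin",round(s/180,4),"tilt",R[2,2].round(4))
E
python3 - <<'E'
from h import *
W=load("wrist0");R=W["R"];c=-R.T@W["t"]
from bench import ctrl
st=ctrl.get_state();Rt=Ro.from_rotvec(st["tool_rot"]).as_matrix()
print("cam in tool",Rt.T@(c-st["position"]), "cam axes in tool", (Rt.T@R.T).round(2))
plan([.584,-.034,.2],98.4); plan([.584,-.034,.2],-81.6)
T=load("top0")
print(onz(T,250,279,.065))
E
```

```text
cam in tool [-0.00052983 -0.06801849 -0.14678939] cam axes in tool [[ 1.    0.   -0.  ]
 [-0.    0.97  0.25]
 [ 0.   -0.25  0.97]]
pos [0.2778 0.5872 0.2357] xdir 64.7 -> rows [-1.4354  1.808   0.1214] spin -0.1873 tilt -1.0
pos [0.2778 0.5872 0.2357] xdir 64.7 -> rows [-1.4354  1.808   0.1214] spin 0.8127 tilt -1.0
[0.42024757 0.15046942 0.065     ]
```

Request:
drive_tool:
  rows:
    - [[-0.72,0.9,0,-0.187,130],[-0.72,0.9,0,-0.187,130],[-0.72,0.9,0,-0.187,130],[-0.72,0.9,0,-0.187,130],[-0.72,0.9,0,-0.187,130],[-0.72,0.9,0,-0.187,130],[-0.72,0.9,0,-0.187,130],[-0.72,0.9,0,-0.187,130]]
  grip_force: 15

```text
time: 1.15
position: [0.4291, 0.2776, 0.2364]
tool_rot: [-2.053, -2.377, -0.0]
ft_force: [0.4, 0.6, -0.4]
grip_width: 0.488
```

```bash
python3 - <<'E'
from h import *
plan([.584,-.034,.17],98.4)
E
```

```text
pos [0.4291 0.2776 0.2364] xdir 98.4 -> rows [-1.103   0.3594  0.2206] spin -0.0001 tilt -1.0
```

Request:
drive_tool:
  rows:
    - [[-1.0,0.33,0.1,0,130],[-1.0,0.33,0.1,0,130],[-1.0,0.33,0.1,0,130],[-1.0,0.33,0.1,0,130],[-1.0,0.33,0.1,0,130],[-1.0,0.33,0.1,0,130],[-1.0,0.33,0.1,0,130],[-1.0,0.33,0.1,0,130]]

```text
time: 2.15
position: [0.5709, -0.0026, 0.2065]
tool_rot: [-2.048, -2.381, -0.001]
ft_force: [-0.5, -0.4, -0.3]
grip_width: 0.491
```

```bash
python3 - <<'E'
from h import *
from bench import ctrl
plan([.584,-.034,.087],98.4)
d=ctrl.get_image("wrist");pickle.dump(d,open("w1.pkl","wb"));cv2.imwrite("pics/w1.png",d["img"])
print(proj(d,[[.584,-.034,.0775],[.676,-.0208,.0775],[.4905,-.048,.0775],[.583,-.024,.073]]))
E
```

```text
pos [ 0.5709 -0.0026  0.2065] xdir 98.6 -> rows [-0.1106  0.0276  0.3981] spin 0.0011 tilt -1.0
[[241.81057711 217.52247267]
 [243.645772   302.44655251]
 [238.91524268 115.97823739]
 [252.44191145 216.80150688]]
```

View pics/w1.png

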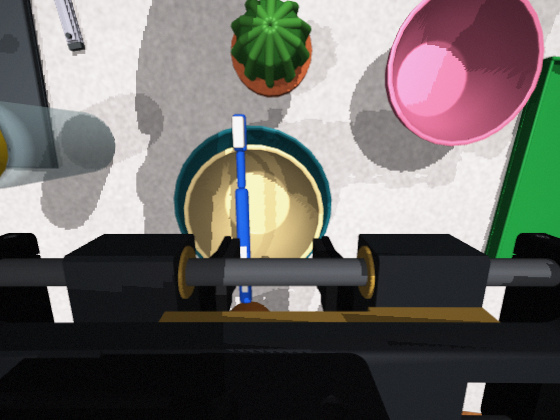

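The wrist view shows the brush from head (239,115) to tail (246,300) across the cream bowl's rim, matching the predicted position within about 2 px. Next I lower over it.

Request:
drive_tool:
  rows:
    - [[-0.103,0.03,0.2,0,130],[-0.103,0.03,0.2,0,130],[-0.103,0.03,0.36,0,130],[-0.103,0.03,0.4,0,130],[-0.103,0.03,0.4,0,130],[-0.103,0.03,0.4,0,130]]

```text
time: 2.95
position: [0.586, -0.0343, 0.0887]
tool_rot: [2.052, 2.376, 0.004]
ft_force: [0.5, -0.2, 0.7]
grip_width: 0.492
```

```bash
python3 - <<'E'
from h import *
from bench import ctrl
plan([.585,-.032,.086],98.4)
d=ctrl.get_image("wrist");cv2.imwrite("pics/w2.png",d["img"])
d=ctrl.get_image("side");cv2.imwrite("pics/s2.png",d["img"]);crop("pics/s2.png",240,180,390,300,4.8,"pics/s2c.png")
E
```

```text
pos [ 0.586  -0.0343  0.0887] xdir 98.4 -> rows [ 0.0082 -0.0022  0.0089] spin -0.0001 tilt -1.0
```

View pics/w2.png

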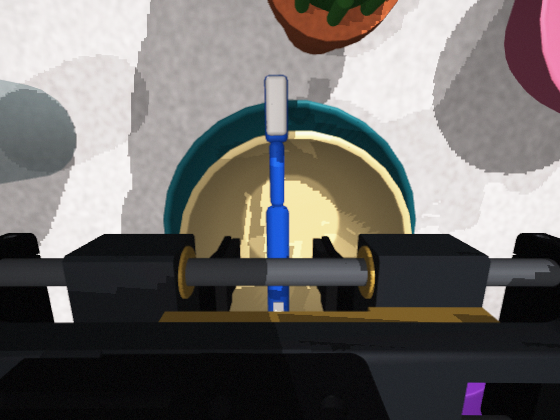

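View pics/s2c.png

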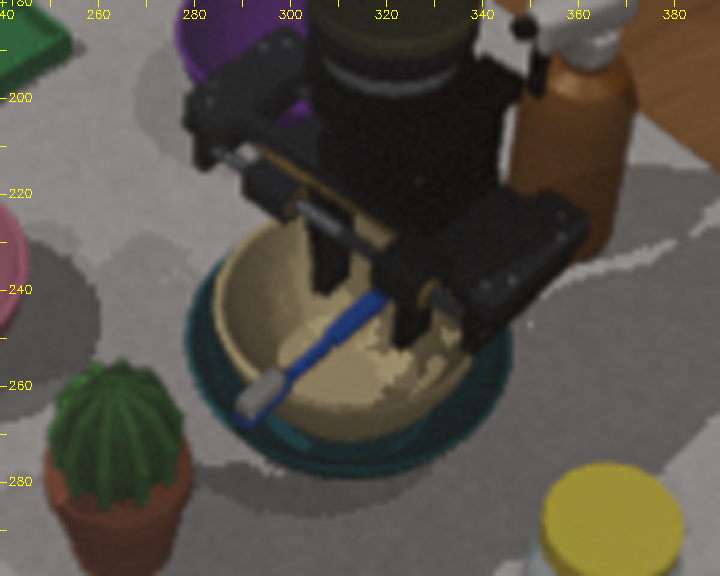

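The brush sits midway between the jaws (column 277 against centre 276). I lower about 4 mm and close.

Request:
drive_tool:
  rows:
    - [[0,0,0.012,0,130],[0,0,0.012,0,130],[0,0,0.012,0,255],[0,0,0.012,0,255],[0,0,0.012,0,255],[0,0,0.012,0,255],[0,0,0.012,0,255],[0,0,0.012,0,255]]
  grip_force: 15

```text
time: 4.05
position: [0.5846, -0.0348, 0.083]
tool_rot: [2.054, 2.377, 0.0]
ft_force: [0.1, -1.3, 0.6]
grip_width: 0.147
```

Request:
drive_tool:
  rows:
    - [[0,0,-0.03,0,255],[0,0,-0.06,0,255],[0,0,-0.1,0,255],[0,0,-0.2,0,255],[0,0,-0.3,0,255],[0,0,-0.3,0,255]]

```text
time: 4.8
position: [0.5866, -0.035, 0.1765]
tool_rot: [2.051, 2.374, 0.007]
ft_force: [-0.7, -0.7, -1.5]
grip_width: 0.15
```

```bash
python3 - <<'E'
from h import *
from bench import ctrl
plan([.498,.32,.15],94.5)
for n in ("side","top","wrist"):
  d=ctrl.get_image(n);cv2.imwrite(f"pics/{n}3.png",d["img"]);pickle.dump(d,open(n+"3.pkl","wb"))
crop("pics/side3.png",240,140,390,300,3.7,"pics/s3c.png")
E
```

```text
pos [ 0.5866 -0.035   0.1765] xdir 98.3 -> rows [ 1.2138 -0.121   0.087 ] spin 0.0213 tilt -1.0
```

View pics/s3c.png

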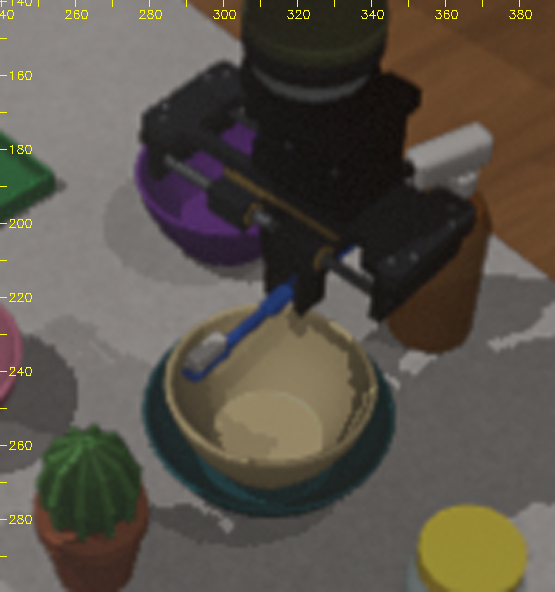

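View pics/wrist3.png

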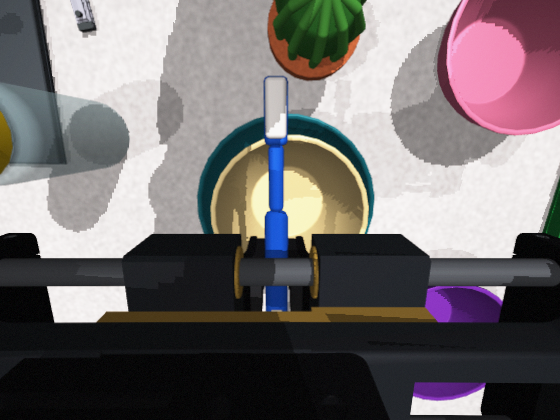

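The brush is held level and clear of the bowl (side, head at 290,240). I carry it to the tray.

Request:
drive_tool:
  rows:
    - [[0.2,-0.02,0,0.0,255],[0.4,-0.04,0,0.01,255],[0.6,-0.06,0,0.02,255],[0.8,-0.08,0,0.02,255],[1.0,-0.1,0,0.02,255],[1.0,-0.12,0,0.02,255],[1.0,-0.12,0,0.02,255]]

```text
time: 5.82
position: [0.5046, 0.2561, 0.1717]
tool_rot: [-2.127, -2.312, 0.004]
ft_force: [0.4, -1.2, 0.1]
grip_width: 0.146
```

```bash
python3 - <<'E'
from h import *
plan([.498,.318,.06],94.5)
plan([.498,.318,.0195],94.5)
E
```

```text
pos [0.5046 0.2561 0.1717] xdir 94.8 -> rows [ 0.208  -0.0039  0.3721] spin 0.0016 tilt -1.0
pos [0.5046 0.2561 0.1717] xdir 94.8 -> rows [ 0.2082 -0.0036  0.5071] spin 0.0016 tilt -1.0
```

Request:
drive_tool:
  rows:
    - [[0.1,0,0,0,255],[0.21,0,0.1,0,255],[0.21,0,0.25,0,255],[0.21,0,0.38,0,255],[0.21,0,0.44,0,255],[0.21,0,0.47,0,255],[0.21,0,0.47,0,255]]

```text
time: 6.7
position: [0.5009, 0.3193, 0.0325]
tool_rot: [2.128, 2.31, 0.001]
ft_force: [0.2, 0.5, 1.0]
grip_width: 0.148
```

```bash
python3 - <<'E'
from h import *
from bench import ctrl
plan([.498,.318,.0195],94.5)
d=ctrl.get_image("side");cv2.imwrite("pics/s4.png",d["img"])
crop("pics/s4.png",130,130,290,250,4.8,"pics/s4c.png")
E
```

```text
pos [0.5009 0.3193 0.0325] xdir 94.7 -> rows [-0.0035 -0.0101  0.0433] spin 0.0011 tilt -1.0
```

View pics/s4c.png

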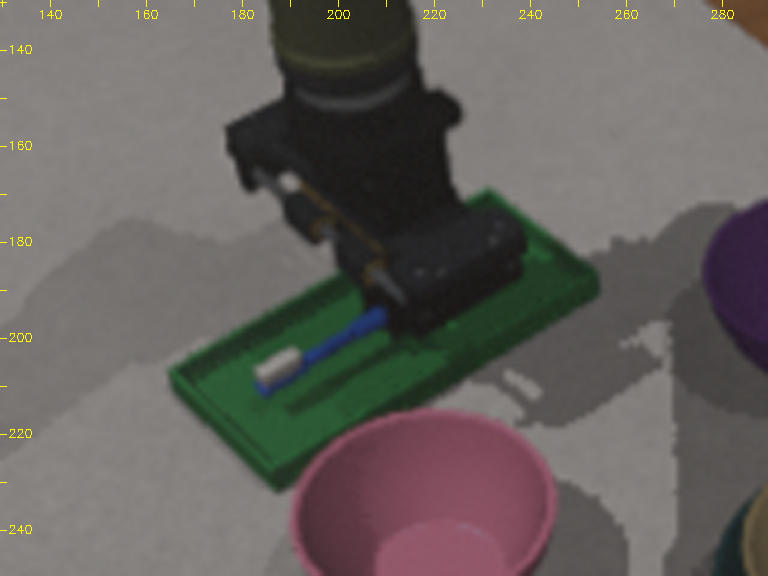

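The brush is over the tray floor, inside the walls (side, head at 185,207). I lower 13 mm, open, and rise.

Request:
drive_tool:
  rows:
    - [[0,0,0.02,0,255],[0,0,0.035,0,255],[0,0,0.042,0,255],[0,0,0.042,0,255],[0,0,0.042,0,180],[0,0,0.042,0,130],[0,0,0.042,0,130],[0,0,0.042,0,130],[0,0,-0.1,0,130],[0,0,-0.3,0,130],[0,0,-0.5,0,130],[0,0,-0.6,0,130],[0,0,-0.6,0,130]]

```text
time: 8.38
position: [0.5017, 0.3205, 0.2154]
tool_rot: [2.127, 2.311, 0.01]
ft_force: [-0.1, 0.1, -0.3]
grip_width: 0.489
```

```bash
python3 - <<'E'
from h import *
from bench import ctrl
plan([.426,-.3695,.24],107)
for n in ("side","top"):
  d=ctrl.get_image(n);cv2.imwrite(f"pics/{n}5.png",d["img"]);pickle.dump(d,open(n+"5.pkl","wb"))
crop("pics/side5.png",130,130,290,250,4.8,"pics/s5c.png")
E
```

```text
pos [0.5017 0.3205 0.2154] xdir 94.7 -> rows [-2.271  -0.4412 -0.0922] spin -0.0681 tilt -1.0
```

View pics/s5c.png

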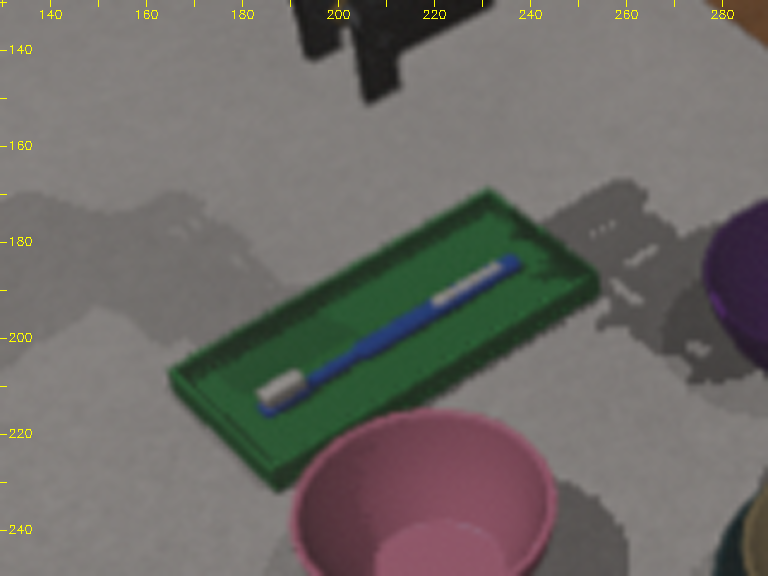

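View pics/top5.png

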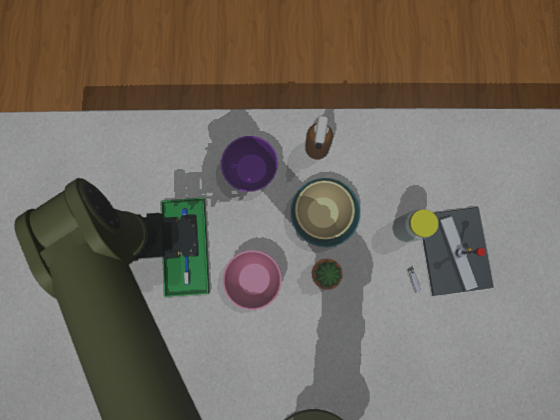

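The brush lies flat in the tray and the bowls look unmoved. Now I go to the gauge and measure the clear rim meanwhile.

Request:
drive_tool:
  rows:
    - [[-1,-0.2,0,0,60],[-1,-0.2,0,0,60],[-1,-0.2,0,0,60],[-1,-0.2,0,0,60],[-1,-0.2,0,0,60],[-1,-0.2,0,0,60]]

```text
time: 9.22
position: [0.4637, 0.0107, 0.2104]
tool_rot: [-2.136, -2.302, 0.004]
ft_force: [0.8, 0.8, 0.7]
grip_width: 0.761
```

Request:
drive_tool:
  rows:
    - [[-1,-0.15,0,-0.06,60],[-1,-0.15,0,-0.06,60],[-1,-0.15,0,-0.06,60],[-1,-0.15,0,-0.06,60],[-1,-0.15,0,-0.06,60],[-1,-0.15,0,-0.06,60]]

```text
time: 9.98
position: [0.4433, -0.2912, 0.2107]
tool_rot: [-1.91, -2.493, 0.006]
ft_force: [-0.4, 0.8, 0.2]
grip_width: 0.765
```

```bash
python3 - <<'E'
from h import *
from bench import ctrl
plan([.426,-.3695,.2],107)
print(ctrl.get_state()["joint_positions"])
crop("pics/top5.png",285,170,365,250,7,"pics/t5b.png")
crop("pics/side5.png",270,210,360,290,7,"pics/s5b.png")
E
```

```text
pos [ 0.4433 -0.2912  0.2107] xdir 105.1 -> rows [-0.237  -0.1235  0.0364] spin -0.0105 tilt -1.0
[-0.1929338   0.08803167  0.76802199  1.80624219 -0.05981171  1.27375264
  2.42520244]
```

View pics/t5b.png

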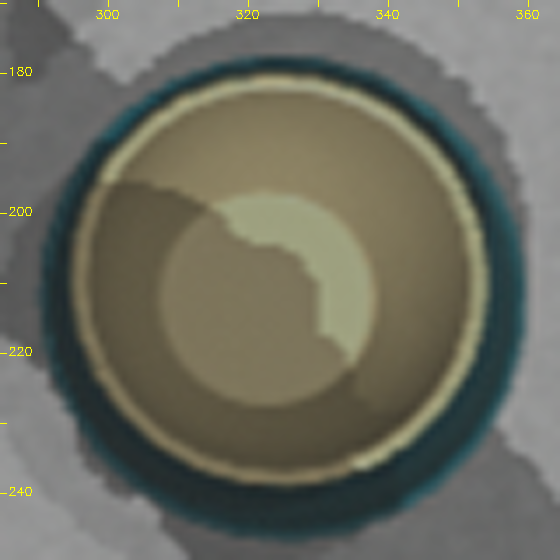

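View pics/s5b.png

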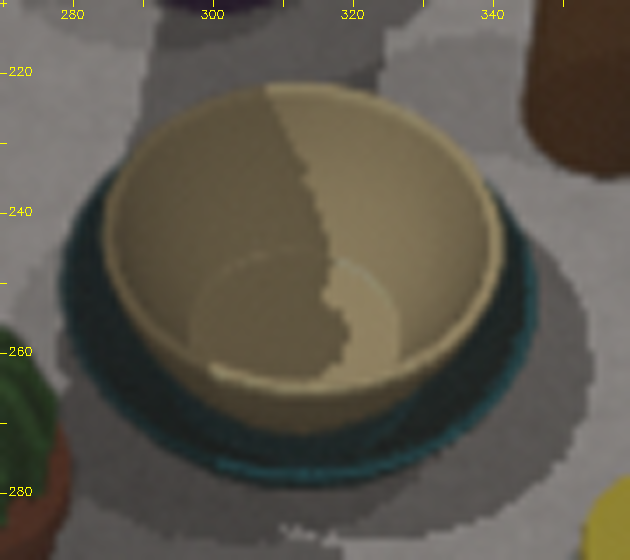

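```bash
python3 - <<'E'
from h import *
T=load("top5");S=load("side5")
a=np.linspace(0,2*np.pi,721)
def ext(d,c,r,z):
    P=proj(d,np.c_[c[0]+r*np.cos(a),c[1]+r*np.sin(a),0*a+z]);return np.r_[P.min(0),P.max(0)]
for nm,d,o in (("top",T,[294.8,179.9,354.4,238.9]),("side",S,[284.2,221.6,341.4,265.9])):
    f=least_squares(lambda p:ext(d,p,.070,.073)-o,[.583,-.024]);print(nm,f.x,f.fun)
f=least_squares(lambda p:np.r_[ext(T,p,.07,.073)-[294.8,179.9,354.4,238.9],ext(S,p,.07,.073)-[284.2,221.6,341.4,265.9]],[.583,-.024]);print(f.x,f.fun)
# floor circle in top r .035
f=least_squares(lambda p:ext(T,p,.035,.014)-[307.0,196.8,338,227.5],[.583,-.024]);print("floor",f.x,f.fun)
from bench import ctrl
d=ctrl.get_image("wrist");cv2.imwrite("pics/w6.png",d["img"]);pickle.dump(d,open("w6.pkl","wb"))
E
```

```text
top [ 0.58392729 -0.0239666 ] [ 0.01667629  0.00252372 -0.01659497 -0.0021227 ]
side [ 0.58191369 -0.02436908] [-0.31315875 -0.23325533  0.3141878   0.16094505]
[ 0.58308658 -0.02400922] [ 0.03474522  0.35014747  0.00826065  0.35879114 -0.02496426 -0.52818608
  0.56374248 -0.19290918]
floor [ 0.58390469 -0.023442  ] [ 1.4342598   1.42181562 -1.42932153 -1.38447119]
```

View pics/w6.png

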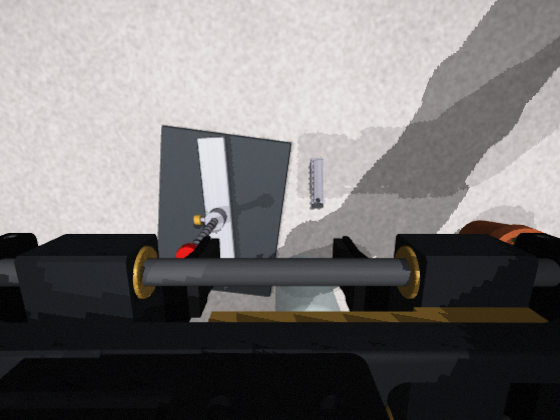

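```bash
python3 - <<'E'
from h import *
W=load("w6")
crop("pics/w6.png",150,120,330,240,4.4,"pics/w6c.png")
c=np.array([.4835,-.352]);yaw=np.radians(16.9);u=np.array([np.cos(yaw),np.sin(yaw)]);v=np.array([-u[1],u[0]])
for a,b in ((-90,-15),(-90,15),(-45,-15),(-45,15),(90,15)):
    P=c+u*a/1e3+v*b/1e3; print(a,b,proj(W,[*P,.026])[0].round(1))
E
```

```text
-90 -15 [196.9 139. ]
-90 15 [224.1 138.1]
-45 -15 [200.7 179.7]
-45 15 [227.1 178.9]
90 15 [234.8 286.7]
```

View pics/w6c.png

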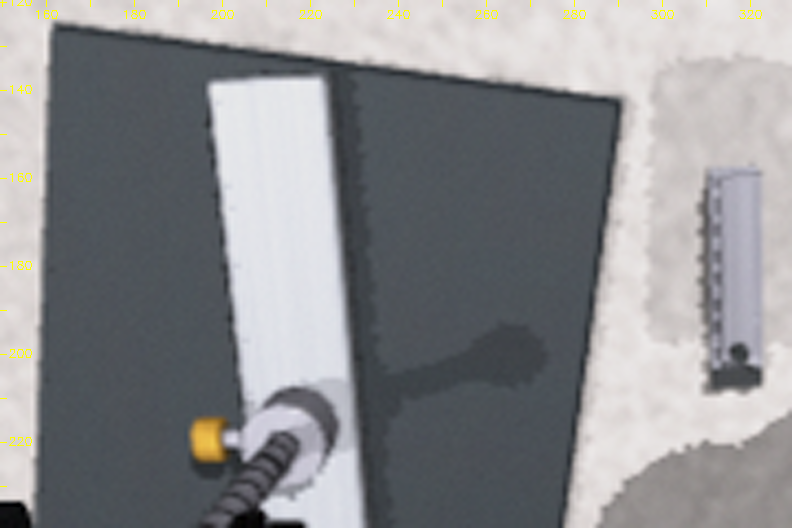

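The wrist view matches the gauge pose within 0.5 px: beam end at (197–224,138), screw at (193,220). I align above the grasp point, 57 mm towards −x from the rod, so the palm clears the rod and the jar.

Request:
drive_tool:
  rows:
    - [[-0.24,-0.115,0.0,-0.01,60],[-0.24,-0.115,0.0,-0.01,60],[-0.24,-0.115,0.0,-0.01,60],[-0.24,-0.115,0.0,-0.01,60]]

```text
time: 10.52
position: [0.4325, -0.3629, 0.2111]
tool_rot: [-1.856, -2.533, -0.002]
ft_force: [-0.6, 0.9, -0.2]
grip_width: 0.764
```

```bash
cat >> h.py <<'E'
def avg(n=6):
    from bench import ctrl
    P=[];A=[]
    for i in range(n):
        st=ctrl.get_state();P.append(st["position"]);R=Ro.from_rotvec(st["tool_rot"]).as_matrix();A.append(np.degrees(np.arctan2(R[1,0],R[0,0])))
        ctrl.get_image("top")
    print("avg pos",np.mean(P,0).round(4),"sd",np.std(P,0).round(4),"xdir",np.mean(A).round(2))
    st=dict(st);st["position"]=np.mean(P,0);return st
E
python3 - <<'E'
from h import *
from bench import ctrl
st=avg()
plan([.429,-.3686,.0285],106.9,st)
print(st["joint_positions"].round(2))
d=ctrl.get_image("wrist");cv2.imwrite("pics/w7.png",d["img"]);pickle.dump(d,open("w7.pkl","wb"))
E
```

```text
avg pos [ 0.4323 -0.3636  0.2116] sd [0.0002 0.0006 0.0003] xdir 107.52
pos [ 0.4323 -0.3636  0.2116] xdir 107.5 -> rows [-0.0128 -0.0158  0.6103] spin 0.0031 tilt -1.0
[-0.06  0.19  0.81  1.73 -0.14  1.29  2.66]
```

View pics/w7.png

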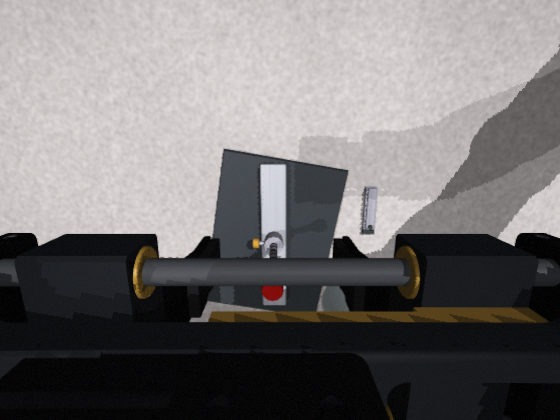

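Request:
drive_tool:
  rows:
    - [[-0.01,-0.016,0.1,0.012,60],[-0.01,-0.016,0.2,0.012,60],[-0.01,-0.016,0.3,0.012,60],[-0.01,-0.016,0.4,0.012,60],[-0.01,-0.016,0.4,0.012,60]]

```text
time: 11.5
position: [0.4262, -0.3687, 0.09]
tool_rot: [-1.906, -2.492, 0.0]
ft_force: [-0.5, 0.6, 0.7]
grip_width: 0.762
```

```bash
python3 - <<'E'
from h import *
from bench import ctrl
st=avg(4)
plan([.429,-.3686,.0285],105.4,st)
print(st["joint_positions"].round(3))
for n in ("wrist","side","top"):
  d=ctrl.get_image(n);cv2.imwrite(f"pics/{n}8.png",d["img"]);pickle.dump(d,open(n+"8.pkl","wb"))
crop("pics/side8.png",280,280,440,420,4.2,"pics/s8c.png")
E
```

```text
avg pos [ 0.4273 -0.3699  0.092 ] sd [0.0008 0.0008 0.0013] xdir 105.17
pos [ 0.4273 -0.3699  0.092 ] xdir 105.2 -> rows [0.0031 0.0063 0.2115] spin -0.0012 tilt -1.0
[ 0.09   0.301  0.67   1.851 -0.213  1.059  2.679]
```

View pics/wrist8.png

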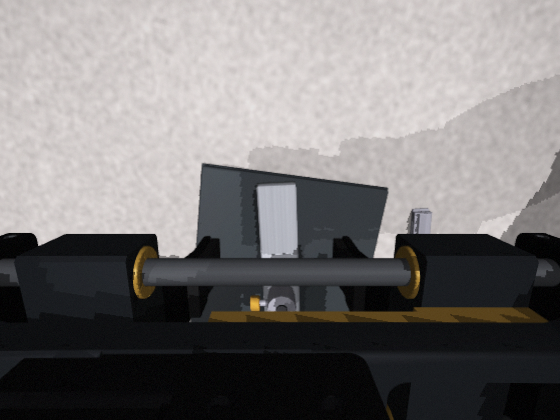

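View pics/s8c.png

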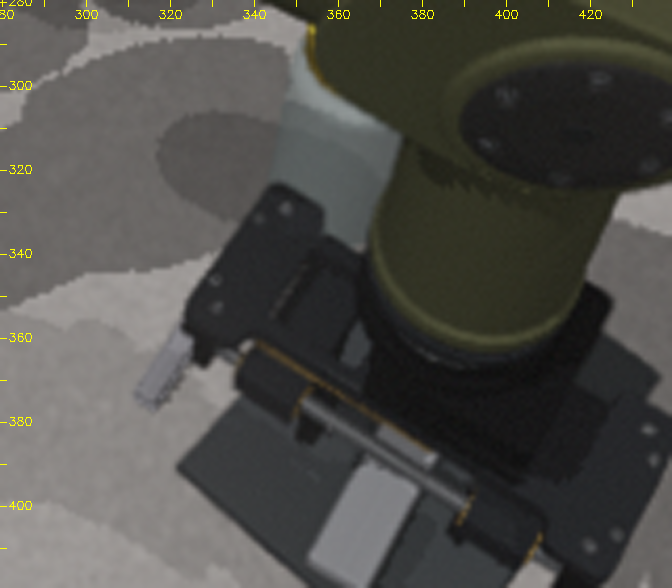

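View pics/top8.png

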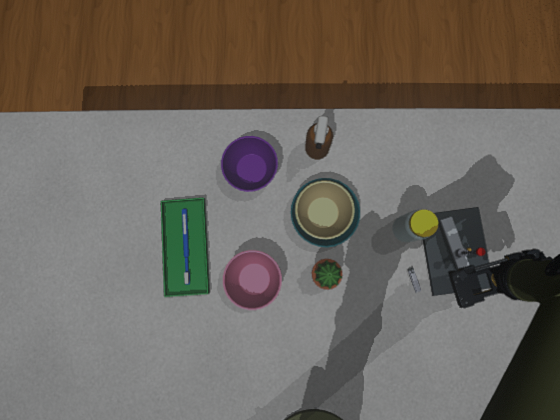

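View pics/side8.png

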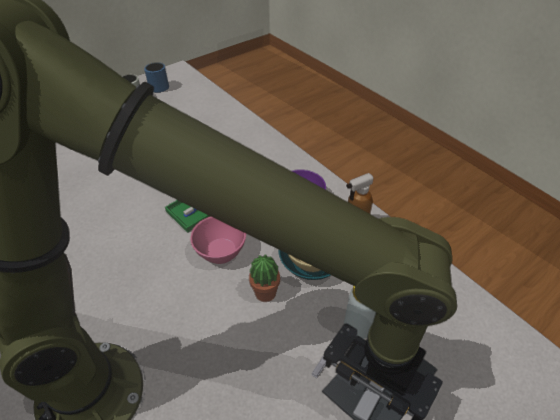

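Request:
drive_tool:
  rows:
    - [[0.003,0.006,0.05,0.004,60],[0.003,0.006,0.1,0.004,60],[0.003,0.006,0.15,0.004,60],[0.003,0.006,0.15,0.004,60],[0.003,0.006,0.15,0.004,60]]

```text
time: 12.48
position: [0.429, -0.369, 0.0469]
tool_rot: [1.925, 2.483, -0.0]
ft_force: [0.5, 1.0, -0.1]
grip_width: 0.761
```

```bash
python3 - <<'E'
from h import *
from bench import ctrl
st=avg(4)
plan([.429,-.3686,.0285],105,st)
print(st["joint_positions"].round(3))
for n in ("wrist",):
  d=ctrl.get_image(n);cv2.imwrite(f"pics/{n}9.png",d["img"]);pickle.dump(d,open(n+"9.pkl","wb"))
E
```

```text
avg pos [ 0.4292 -0.3691  0.0473] sd [0.0002 0.0001 0.0002] xdir 104.45
pos [ 0.4292 -0.3691  0.0473] xdir 104.5 -> rows [ 0.0018 -0.0004  0.0626] spin -0.003 tilt -1.0
[ 0.156  0.354  0.594  1.884 -0.237  0.973  2.678]
```

View pics/wrist9.png

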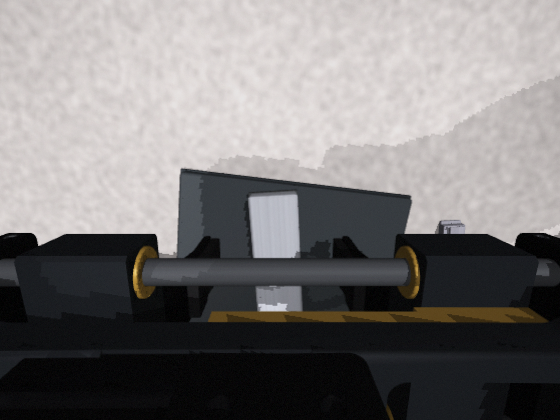

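Jaws straddle the beam (columns 250–300 near the fingers, centred). Next I descend to just above the tile and close.

Request:
drive_tool:
  rows:
    - [[0.002,0,0.03,-0.002,60],[0.002,0,0.05,-0.002,60],[0.002,0,0.062,-0.002,60],[0.002,0,0.062,-0.002,60],[0.002,0,0.062,-0.002,120],[0.002,0,0.062,-0.002,150],[0.002,0,0.062,-0.002,180],[0.002,0,0.062,-0.002,200],[0.002,0,0.062,-0.002,255],[0.002,0,0.062,-0.002,255]]
  grip_force: 20

```text
time: 13.98
position: [0.429, -0.3681, 0.0284]
tool_rot: [1.916, 2.489, 0.0]
ft_force: [-0.4, 1.2, 0.7]
grip_width: 0.344
```

```bash
python3 - <<'E'
from h import *
from bench import ctrl
st=avg(3)
print(st["joint_positions"].round(3),st["ft_force"],st["grip_width"])
for n in ("wrist",):
  d=ctrl.get_image(n);cv2.imwrite(f"pics/{n}10.png",d["img"]);pickle.dump(d,open(n+"10.pkl","wb"))
E
```

```text
avg pos [ 0.429  -0.3681  0.0284] sd [0. 0. 0.] xdir 104.83
[ 0.202  0.372  0.539  1.895 -0.234  0.936  2.68 ] [-0.44800857 -0.33956112  1.08640126] 0.34664079154642097
```

View pics/wrist10.png

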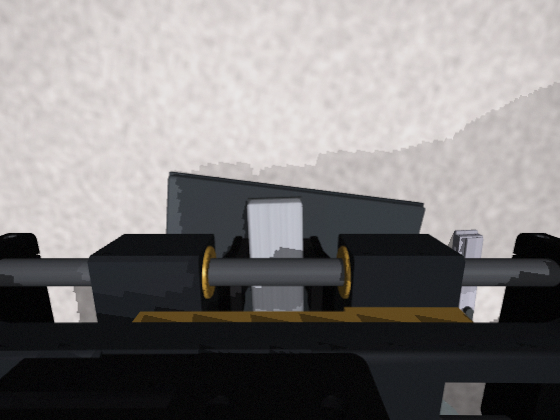

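The beam is gripped and square to the jaws (30 mm opening). I raise the grip force and lift a little to check tilt.

Request:
drive_tool:
  rows:
    - [[0,0,0,0,255],[0,0,0,0,255],[0,0,0,0,255],[0,0,-0.02,0,255],[0,0,-0.05,0,255],[0,0,-0.08,0,255],[0,0,-0.1,0,255],[0,0,-0.1,0,255]]
  grip_force: 58

```text
time: 15.18
position: [0.4293, -0.3683, 0.0591]
tool_rot: [1.915, 2.489, 0.001]
ft_force: [-0.1, 0.3, -1.8]
grip_width: 0.34
```

```bash
python3 - <<'E'
from h import *
from bench import ctrl
st=avg(3)
print(st["joint_positions"].round(3),st["ft_force"],st["torque"],st["grip_width"])
for n in ("wrist","side","top"):
  d=ctrl.get_image(n);cv2.imwrite(f"pics/{n}11.png",d["img"]);pickle.dump(d,open(n+"11.pkl","wb"))
crop("pics/side11.png",280,280,440,420,4.2,"pics/s11c.png")
crop("pics/top11.png",390,190,510,310,5,"pics/t11c.png")
E
```

```text
avg pos [ 0.4291 -0.3681  0.0587] sd [0.0002 0.0002 0.0003] xdir 104.83
[ 0.188  0.329  0.552  1.877 -0.204  0.991  2.658] [-0.43715916 -0.21209353 -1.16012139] [ 0.03977376  0.11580319 -0.00802984] 0.3361018904621932
```

View pics/t11c.png

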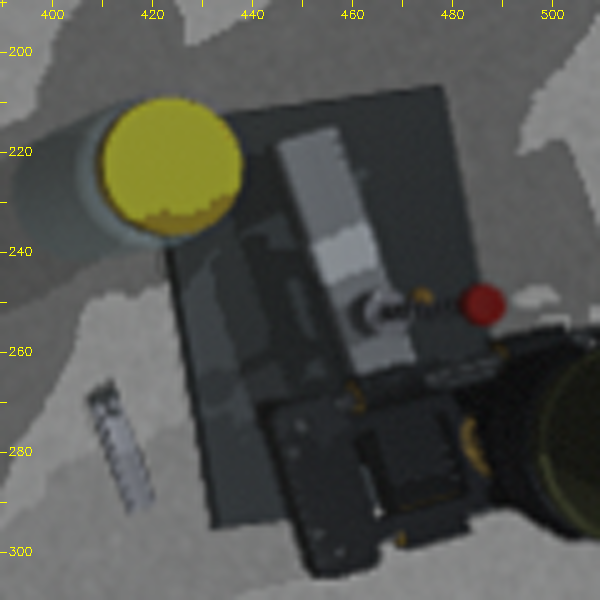

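View pics/s11c.png

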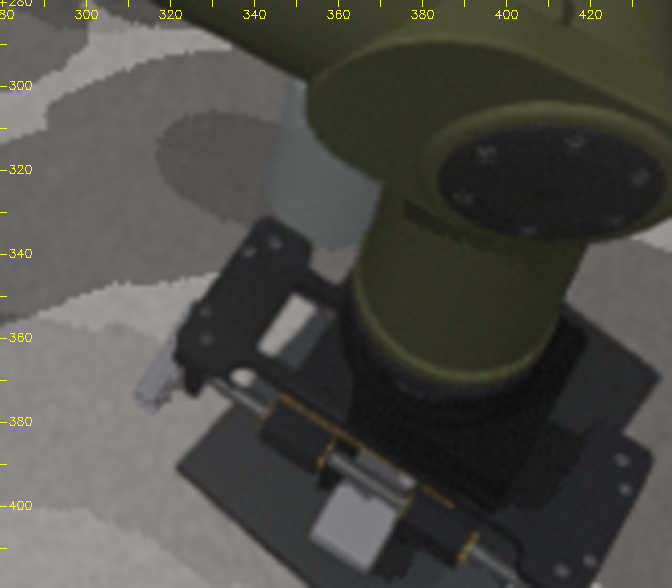

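View pics/wrist11.png

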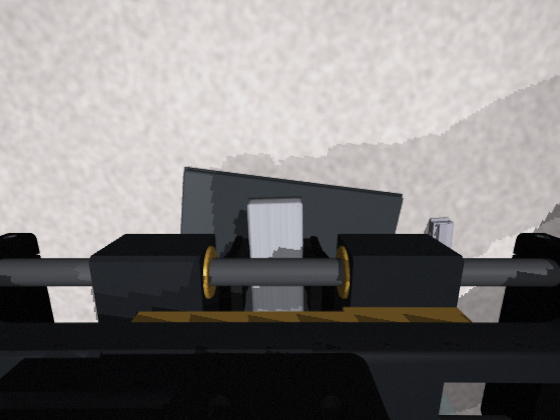

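```bash
python3 - <<'E'
from h import *
T=load("top11")
for th in (14.8,):
    a=np.radians(th);c=np.array([.429,-.368])+.057*np.array([np.cos(a),np.sin(a)])
    u=np.array([np.cos(a),np.sin(a)]);v=np.array([-u[1],u[0]])
    print(c,proj(T,[*c,.1766]), proj(T,[*(c+.09*u+.015*v),.0562]),proj(T,[*(c+.09*u-.015*v),.0562]))
# bounding for cap: tilt estimates
print(onz(T,486,250.3,.1766), onz(T,445.2,218.8,.0562),onz(T,456.8,215.3,.0562))
E
```

```text
[ 0.48410893 -0.35343959] [[487.46207272 250.7158216 ]] [[446.70074039 217.09914585]] [[458.68562066 213.91702212]]
[ 0.48496928 -0.35043198  0.1766    ] [ 0.56321506 -0.31217661  0.0562    ] [ 0.57163124 -0.34027546  0.0562    ]
```

The grip holds with no slip: the wrist view is unchanged and the torque is about 0.12 N·m as expected. I raise it clear of the 155 mm jar.

Request:
drive_tool:
  rows:
    - [[0,0,-0.05,0,255],[0,0,-0.15,0,255],[0,0,-0.25,0,255],[0,0,-0.35,0,255],[0,0,-0.45,0,255],[0,0,-0.52,0,255],[0,0,-0.54,0,255],[0,0,-0.54,0,255]]

```text
time: 16.48
position: [0.4289, -0.3681, 0.2206]
tool_rot: [1.916, 2.489, 0.0]
ft_force: [-0.3, 0.5, -2.5]
grip_width: 0.34
```

```bash
python3 - <<'E'
from h import *
from bench import ctrl
st=avg(3)
plan([.5281,-.0386,.215],104.8,st)
print(st["joint_positions"].round(3),st["ft_force"],st["torque"],st["grip_width"])
for n in ("side","top"):
  d=ctrl.get_image(n);cv2.imwrite(f"pics/{n}12.png",d["img"]);pickle.dump(d,open(n+"12.pkl","wb"))
E
```

```text
avg pos [ 0.4286 -0.3678  0.2199] sd [0.0002 0.0002 0.0005] xdir 104.83
pos [ 0.4286 -0.3678  0.2199] xdir 104.8 -> rows [0.976  0.6014 0.017 ] spin 0.0002 tilt -1.0
[ 0.138  0.161  0.585  1.71  -0.092  1.3    2.572] [ 1.03419302  0.59296923 -0.74615737] [ 0.03776234  0.21486649 -0.00337312] 0.33570232657869425
```

View pics/side12.png

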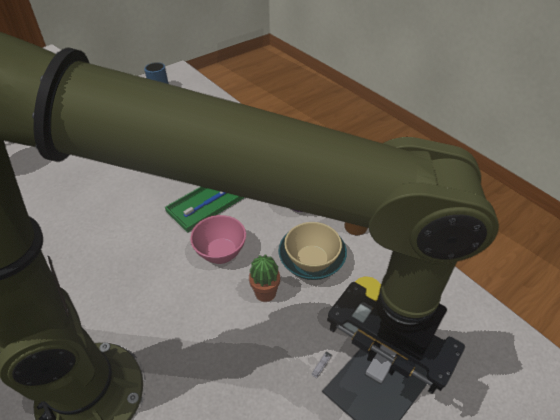

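Request:
drive_tool:
  rows:
    - [[0.05,0.03,0,0,255],[0.15,0.09,0,0,255],[0.27,0.165,0,0,255],[0.39,0.24,0,0,255],[0.51,0.315,0,0,255],[0.63,0.39,0,0,255],[0.75,0.46,0,0,255],[0.86,0.53,0,0,255],[0.94,0.58,0,0,255],[0.976,0.6,0,0,255],[0.976,0.6,0,0,255]]

```text
time: 18.1
position: [0.5278, -0.0388, 0.2199]
tool_rot: [-1.915, -2.49, 0.001]
ft_force: [0.4, -0.0, -1.8]
grip_width: 0.335
```

```bash
python3 - <<'E'
from h import *
from bench import ctrl
st=avg(3)
plan([.5281,-.0386,.11],104.8,st)
print(st["joint_positions"].round(3),st["ft_force"],st["torque"],st["grip_width"])
for n in ("side","top","wrist"):
  d=ctrl.get_image(n);cv2.imwrite(f"pics/{n}13.png",d["img"]);pickle.dump(d,open(n+"13.pkl","wb"))
crop("pics/side13.png",240,120,400,260,4.2,"pics/s13c.png")
crop("pics/top13.png",270,150,390,270,5,"pics/t13c.png")
E
```

```text
avg pos [ 0.5277 -0.0399  0.2201] sd [0.0001 0.0008 0.0001] xdir 104.79
pos [ 0.5277 -0.0399  0.2201] xdir 104.7 -> rows [0.004  0.0026 0.3669] spin -0.0005 tilt -1.0
[-0.249  0.07   0.29   1.783 -0.02   1.292  1.873] [ 0.7474744  -1.15629829 -1.72758649] [-0.01597097  0.12883755 -0.01956449] 0.3370009927927182
```

View pics/side13.png

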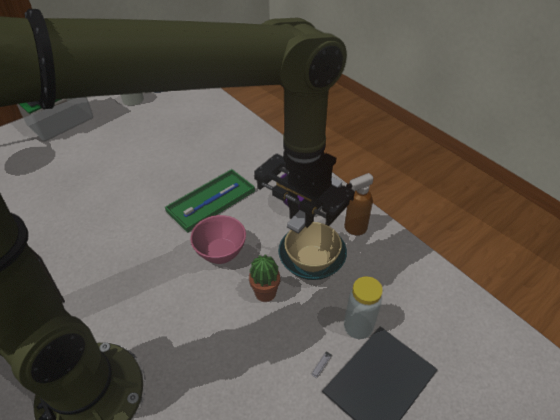

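View pics/t13c.png

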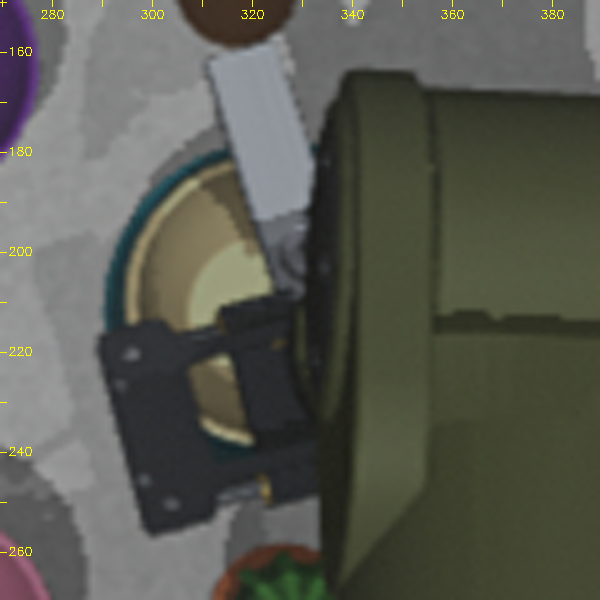

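View pics/wrist13.png

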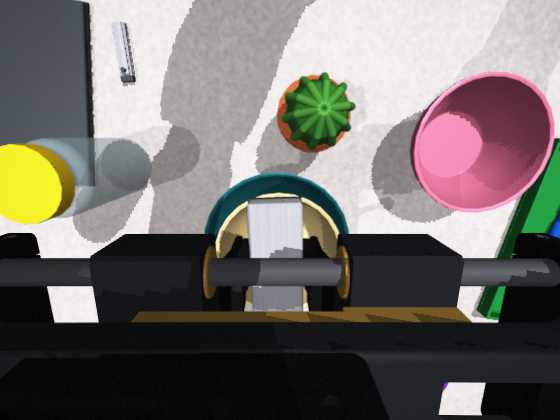

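```bash
python3 - <<'E'
from h import *
T=load("top13")
a=np.radians(14.8);u=np.array([np.cos(a),np.sin(a)]);v=np.array([-u[1],u[0]])
c=np.array([.5277,-.0395])+.057*u
e1=onz(T,311.1,161.5,.2177);e2=onz(T,326.5,157.1,.2177)
print("pred",c,c+.09*u+.015*v,c+.09*u-.015*v,"meas",e1,e2,np.linalg.norm(e1-e2))
m=(e1+e2)/2; print("end mid",m[:2],"pred",c+.09*u)
e1=onz(T,311.1,161.5,.2127);e2=onz(T,326.5,157.1,.2127);print("if 5mm lower",(e1+e2)/2,np.linalg.norm(e1-e2))
# beam side line direction: left edge (208,60)->(272,262) crop; 
p=onz(T,270+208/5-.5,150+62/5-.5,.2177);q=onz(T,270+270/5-.5,150+290/5-.5,.2177);d=p-q;print(np.degrees(np.arctan2(d[1],d[0])))
W=load("wrist13");
print(proj(W,[[*(c-.09*u+.015*v),.2177],[*(c-.09*u-.015*v),.2177]]))
E
python3 -c "
from h import *
crop('pics/wrist13.png',200,180,360,320,4.5,'pics/w13c.png')"
```

```text
pred [ 0.58280893 -0.02493959] [0.66599135 0.01255288] [ 0.67365472 -0.01645182] meas [0.66366263 0.01406199 0.2177    ] [ 0.67285306 -0.01745469  0.2177    ] 0.032829334296736325
end mid [ 0.66825784 -0.00169635] pred [ 0.66982304 -0.00194947]
if 5mm lower [ 0.66949741 -0.00203083  0.2127    ] 0.033023062785624474
14.564499767599457
[[305.70870003 206.20850096]
 [248.59221791 206.30340268]]
```

View pics/w13c.png

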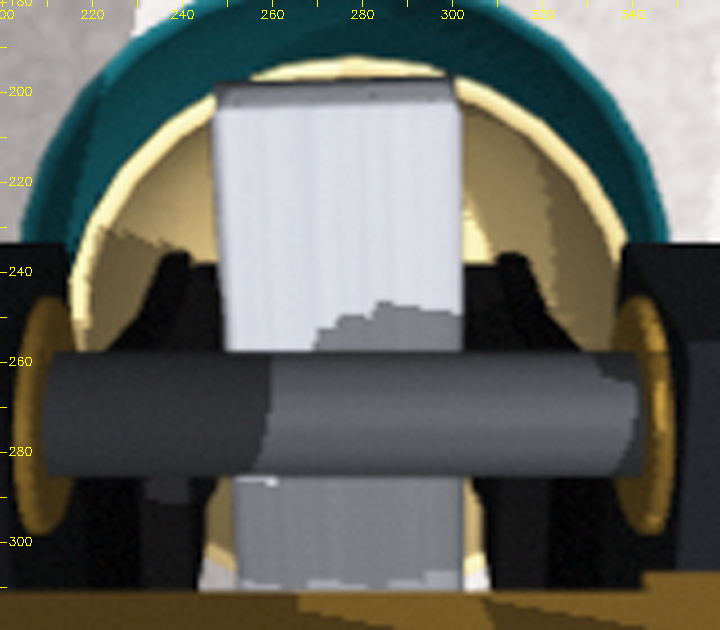

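View pics/s13c.png

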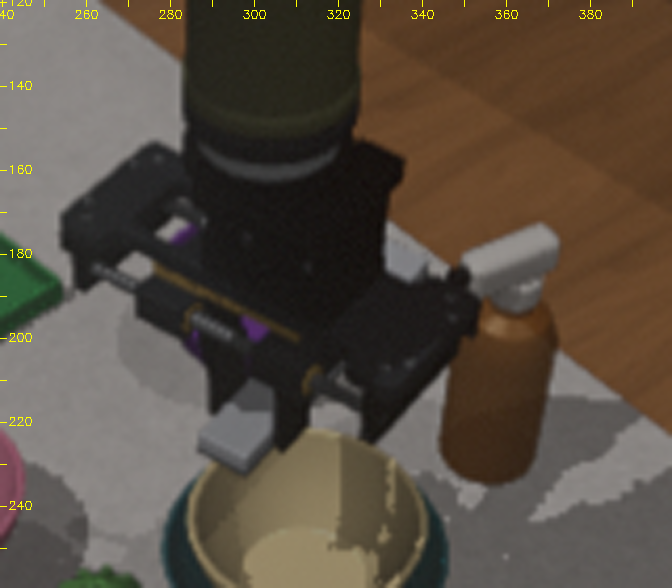

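Request:
drive_tool:
  rows:
    - [[0.004,0.004,0.05,0,255],[0.004,0.004,0.12,0,255],[0.004,0.004,0.2,0,255],[0.004,0.004,0.28,0,255],[0.004,0.004,0.34,0,255],[0.004,0.004,0.37,0,255],[0.004,0.004,0.38,0,255],[0.004,0.004,0.38,0,255]]

```text
time: 19.4
position: [0.5293, -0.0375, 0.1068]
tool_rot: [1.916, 2.489, 0.001]
ft_force: [0.2, -0.1, -1.8]
grip_width: 0.337
```

```bash
python3 - <<'E'
from h import *
from bench import ctrl
st=avg(3)
plan([.529,-.0382,.0894],104.8,st)
print(st["joint_positions"].round(3),st["ft_force"],st["torque"],st["grip_width"])
for n in ("side","top"):
  d=ctrl.get_image(n);cv2.imwrite(f"pics/{n}14.png",d["img"]);pickle.dump(d,open(n+"14.pkl","wb"))
crop("pics/side14.png",240,150,400,290,4.2,"pics/s14c.png")
crop("pics/top14.png",270,150,390,270,5,"pics/t14c.png")
E
```

```text
avg pos [ 0.5294 -0.0375  0.107 ] sd [0.0001 0.     0.0001] xdir 104.83
pos [ 0.5294 -0.0375  0.107 ] xdir 104.8 -> rows [-0.0019 -0.002   0.0587] spin 0.0002 tilt -1.0
[-0.24   0.173  0.285  1.912 -0.056  1.063  1.898] [-0.33662764  0.40390148 -1.43469921] [ 0.02398086  0.11718068 -0.01112724] 0.3336928226136924
```

View pics/s14c.png

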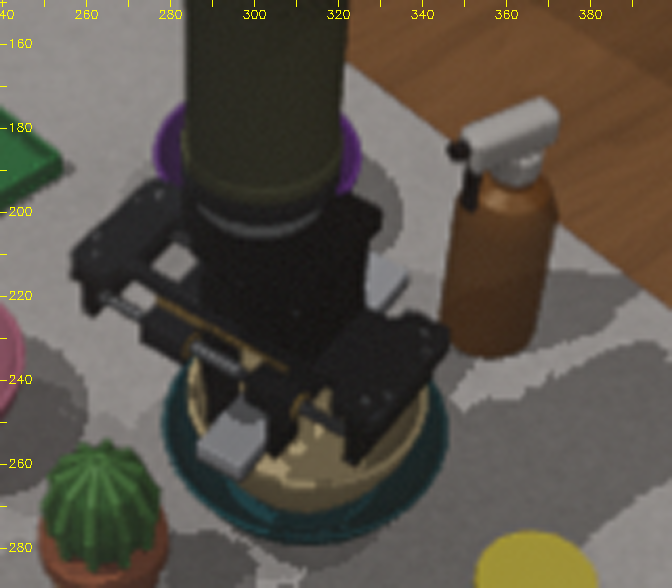

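View pics/t14c.png

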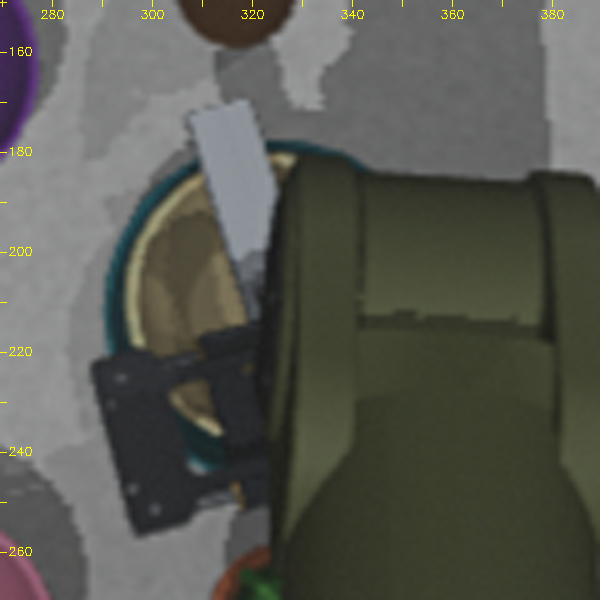

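```bash
python3 - <<'E'
from h import *
T=load("top14");S=load("side14")
print(tri([(T,318.7,169.3),(S,336.9,214.3)]))
a=np.radians(14.8);u=np.array([np.cos(a),np.sin(a)]);v=np.array([-u[1],u[0]])
c=np.array([.5294,-.0375])+.057*u
for s in (0,-.003,-.006):
  P=[*(c+.09*u-.015*v),.1046+s]; print(P,proj(T,P),proj(S,P))
for z in (.1046,):
  for q in ((c-.09*u-.015*v),(c-.09*u+.015*v)): print("near",proj(S,[*q,z]))
m=(onz(T,318.7,169.3,.1046)+onz(T,307.5,172.5,.1046))/2;print("c from top",m[:2]-.09*u,"tool c",c)
E
python3 -c "
from h import *
crop('pics/side14.png',275,205,345,270,10,'pics/s14d.png')"
```

```text
(array([ 0.67338409, -0.00897585,  0.10019921]), np.float64(0.0003583337310630246))
[np.float64(0.6753547244938923), np.float64(-0.01445182441250568), 0.1046] [[321.12806775 168.13870203]] [[339.24292999 213.95816815]]
[np.float64(0.6753547244938923), np.float64(-0.01445182441250568), 0.1016] [[321.03694481 168.4251842 ]] [[339.1358726 214.7885876]]
[np.float64(0.6753547244938923), np.float64(-0.01445182441250568), 0.0986] [[320.94636924 168.70994183]] [[339.0292173  215.61563457]]
near [[296.7787376 260.7032349]]
near [[286.06276387 254.40457242]]
c from top [ 0.58183793 -0.01888111] tool c [ 0.58450893 -0.02293959]
```

View pics/s14d.png

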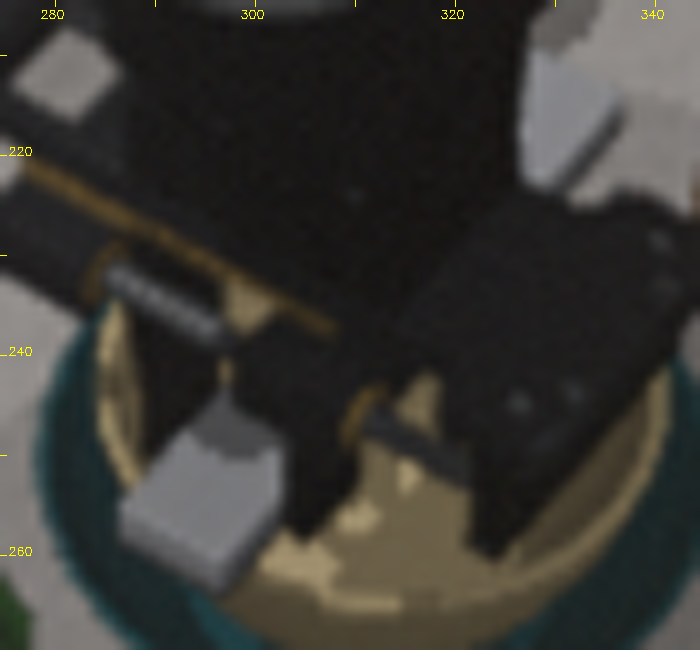

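The beam sits about 2° skewed in the jaws and the far end may sag 1–2°. I shift the centre 2.5 mm towards −y and creep down.

Request:
drive_tool:
  rows:
    - [[-0.008,-0.002,0.01,0,255],[-0.008,-0.002,0.025,0,255],[-0.008,-0.002,0.036,0,255],[-0.008,-0.002,0.04,0,255],[-0.008,-0.002,0.04,0,255]]

```text
time: 20.27
position: [0.5288, -0.0399, 0.0942]
tool_rot: [-1.916, -2.489, 0.0]
ft_force: [0.0, 0.2, -2.3]
grip_width: 0.341
```

Request:
drive_tool:
  rows:
    - [[0,0,0.003,0,255],[0,0,0.003,0,255]]

```text
time: 20.52
position: [0.5289, -0.0399, 0.0935]
tool_rot: [1.916, 2.489, 0.0]
ft_force: [0.4, 0.7, -2.0]
grip_width: 0.335
```

Request:
drive_tool:
  rows:
    - [[0,0,0.003,0,255],[0,0,0.003,0,255]]

```text
time: 20.78
position: [0.5289, -0.0399, 0.0925]
tool_rot: [-1.916, -2.489, -0.0]
ft_force: [-0.5, -0.4, -2.1]
grip_width: 0.341
```

```bash
python3 - <<'E'
from h import *
from bench import ctrl
st=avg(3)
print(st["ft_force"],st["torque"],st["grip_width"])
for n in ("side","top"):
  d=ctrl.get_image(n);cv2.imwrite(f"pics/{n}15.png",d["img"]);pickle.dump(d,open(n+"15.pkl","wb"))
crop("pics/side15.png",270,205,350,275,9,"pics/s15c.png")
crop("pics/top15.png",280,150,360,250,6,"pics/t15c.png")
E
```

```text
avg pos [ 0.5289 -0.0399  0.0926] sd [0. 0. 0.] xdir 104.83
[ 0.32706139 -0.63460405 -2.40767097] [-0.04914494  0.1378281  -0.04082007] 0.3363778150155437
```

View pics/s15c.png

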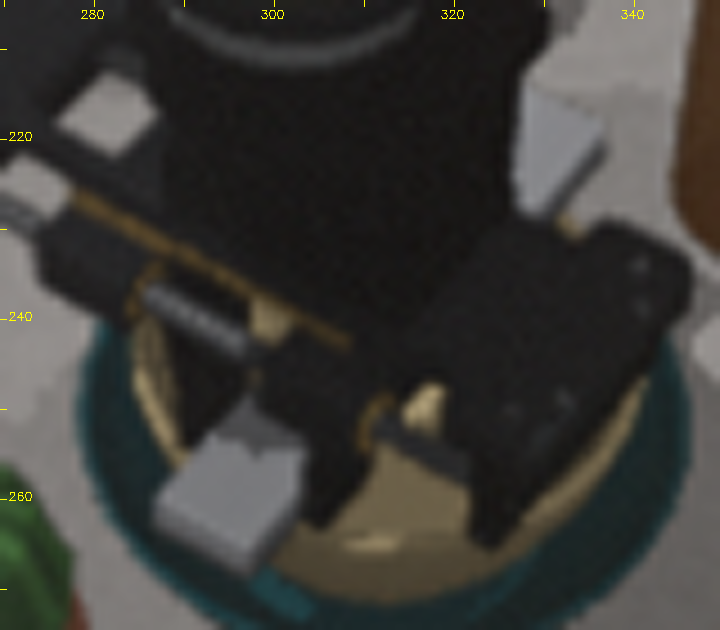

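View pics/t15c.png

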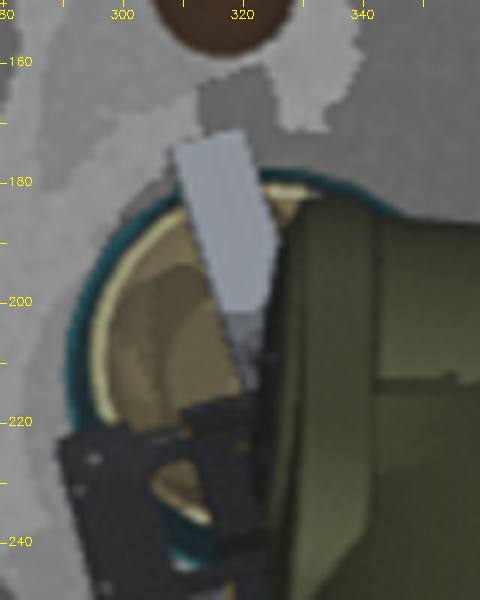

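Request:
drive_tool:
  rows:
    - [[0,0,0.003,0,255],[0,0,0.003,0,255]]

```text
time: 21.28
position: [0.5288, -0.0399, 0.0915]
tool_rot: [-1.916, -2.489, 0.0]
ft_force: [0.2, -0.2, -0.8]
grip_width: 0.336
```

Request:
drive_tool:
  rows:
    - [[0,0,0.003,0,255],[0,0,0.003,0,255]]

```text
time: 21.52
position: [0.5288, -0.0399, 0.0907]
tool_rot: [-1.916, -2.489, 0.0]
ft_force: [0.1, -0.8, -1.2]
grip_width: 0.337
```

```bash
python3 - <<'E'
from h import *
from bench import ctrl
F=[]
for i in range(5):
    ctrl.get_image("side");s=ctrl.get_state();F.append(np.r_[s["ft_force"],s["torque"],s["position"][2]])
print(np.mean(F,0).round(3))
E
```

```text
[-0.108 -0.035 -1.597  0.019  0.111  0.008  0.091]
```

Request:
drive_tool:
  rows:
    - [[0,0,0.003,0,255],[0,0,0.003,0,255]]

```text
time: 22.02
position: [0.529, -0.04, 0.0899]
tool_rot: [1.916, 2.489, 0.0]
ft_force: [0.5, 0.2, -1.4]
grip_width: 0.335
```

```bash
cat > ft.py <<'E'
from h import *
from bench import ctrl
F=[]
for i in range(5):
    ctrl.get_image("side");s=ctrl.get_state();F.append(np.r_[s["ft_force"],s["torque"],s["position"],s["grip_width"]])
print(s["time"],np.mean(F,0).round(4))
E
python3 ft.py
```

```text
22.275 [ 0.2941  0.1753 -1.5639  0.0104  0.0857 -0.007   0.529  -0.0399  0.0899
  0.3382]
```

Request:
drive_tool:
  rows:
    - [[0,0,0.003,0,255],[0,0,0.003,0,255]]

```text
time: 22.52
position: [0.529, -0.0399, 0.0894]
tool_rot: [1.916, 2.489, 0.0]
ft_force: [-1.8, -0.9, 3.3]
grip_width: 0.337
```

```bash
python3 ft.py
```

```text
22.775 [-2.5353  0.0772  3.7343  0.0546  0.4876  0.0364  0.529  -0.04    0.0894
  0.3392]
```

Contact: the net upward force is about 5 N at TCP 0.0894, exactly the predicted rim height. I ease off a little, weaken the grip, and open.

Request:
drive_tool:
  rows:
    - [[0,0,-0.001,0,255],[0,0,-0.001,0,255],[0,0,-0.001,0,255]]
  grip_force: 5

```text
time: 23.15
position: [0.5291, -0.04, 0.0893]
tool_rot: [1.916, 2.489, 0.0]
ft_force: [-0.7, 0.5, 2.4]
grip_width: 0.348
```

```bash
python3 ft.py
```

```text
23.4 [-0.2653 -0.3006  1.6874  0.0269  0.064   0.0056  0.5291 -0.04    0.0893
  0.3465]
```

Request:
drive_tool:
  rows:
    - [[0,0,0,0,160],[0,0,0,0,155],[0,0,0,0,150],[0,0,0,0,140],[0,0,0,0,120],[0,0,0,0,100],[0,0,0,0,100]]

```text
time: 24.28
position: [0.5289, -0.0399, 0.0893]
tool_rot: [1.916, 2.489, 0.0]
ft_force: [0.1, 0.4, -0.1]
grip_width: 0.594
```

```bash
python3 ft.py; python3 - <<'E'
from h import *
from bench import ctrl
for n in ("side","top","wrist"):
  d=ctrl.get_image(n);cv2.imwrite(f"pics/{n}16.png",d["img"]);pickle.dump(d,open(n+"16.pkl","wb"))
crop("pics/side16.png",270,205,350,275,9,"pics/s16c.png")
E
```

```text
24.525 [-0.1177  0.0796  0.2749  0.0541  0.0506  0.0139  0.5289 -0.0399  0.0893
  0.6034]
```

View pics/s16c.png

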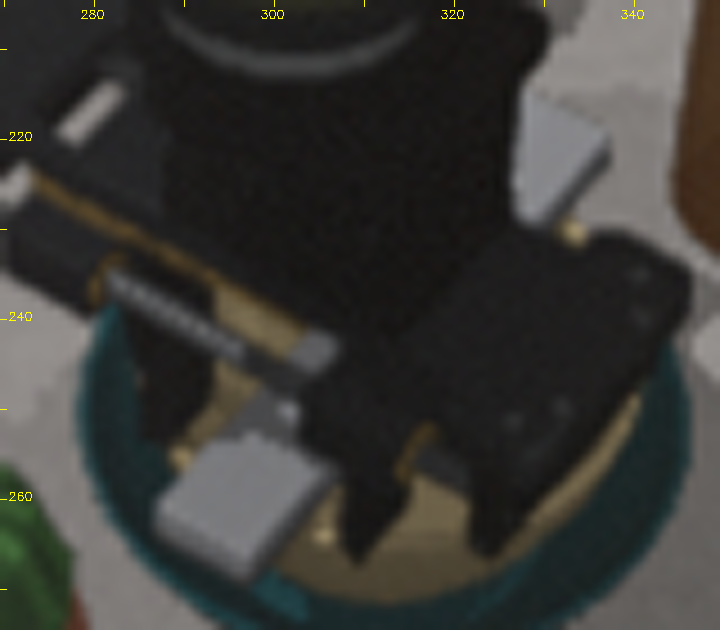

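View pics/wrist16.png

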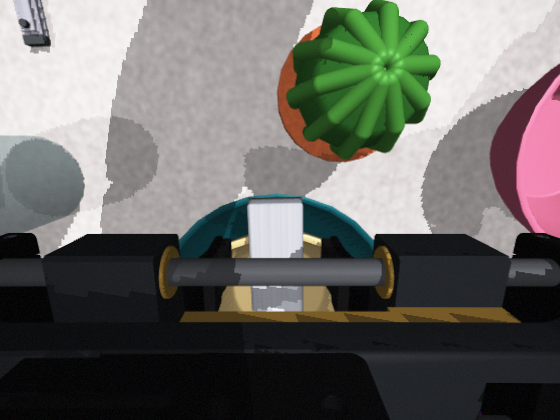

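The gauge is released and rests on the rim. I rise straight up and inspect.

Request:
drive_tool:
  rows:
    - [[0,0,-0.03,0,100],[0,0,-0.12,0,100],[0,0,-0.25,0,100],[0,0,-0.4,0,100],[0,0,-0.55,0,100],[0,0,-0.6,0,255],[0,0,-0.6,0,255]]
  grip_force: 20

```text
time: 25.55
position: [0.5293, -0.04, 0.2702]
tool_rot: [1.915, 2.488, 0.002]
ft_force: [-0.0, 0.3, -0.9]
grip_width: 0.458
```

Request:
drive_tool:
  rows:
    - [[0.2,-0.3,0,0.1,255],[0.4,-0.3,0,0.15,255],[0.6,-0.3,0,0.2,255],[0.6,-0.3,0,0.2,255]]

```text
time: 26.05
position: [0.3936, 0.1126, 0.2673]
tool_rot: [-2.593, -1.771, 0.004]
ft_force: [0.6, 0.8, 0.2]
grip_width: 0.037
```

```bash
python3 ft.py; python3 - <<'E'
from h import *
from bench import ctrl
for n in ("side","top","wrist"):
  d=ctrl.get_image(n);cv2.imwrite(f"pics/{n}17.png",d["img"]);pickle.dump(d,open(n+"17.pkl","wb"))
crop("pics/side17.png",265,180,355,285,7,"pics/s17c.png")
crop("pics/top17.png",285,165,375,255,7,"pics/t17c.png")
E
```

```text
26.3 [-0.3641  0.481  -0.2589  0.051   0.0192 -0.0224  0.3938  0.1132  0.2675
  0.0126]
```

View pics/s17c.png

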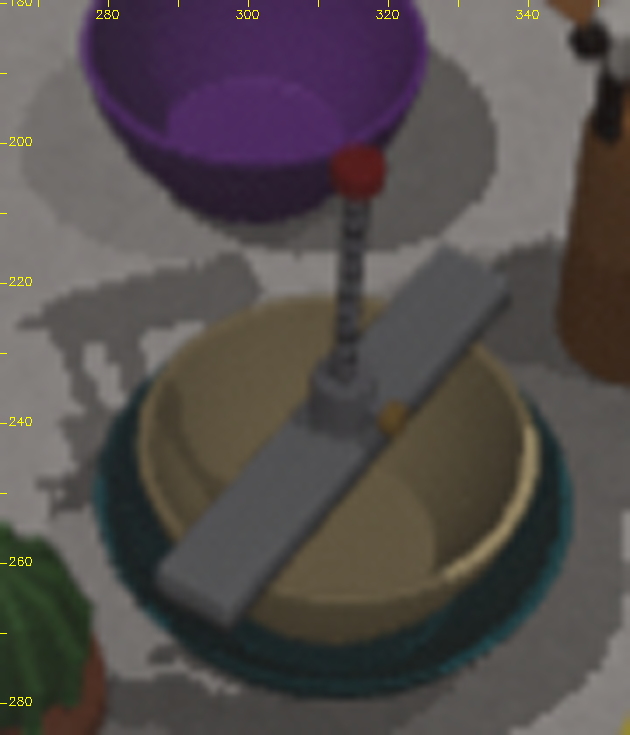

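View pics/t17c.png

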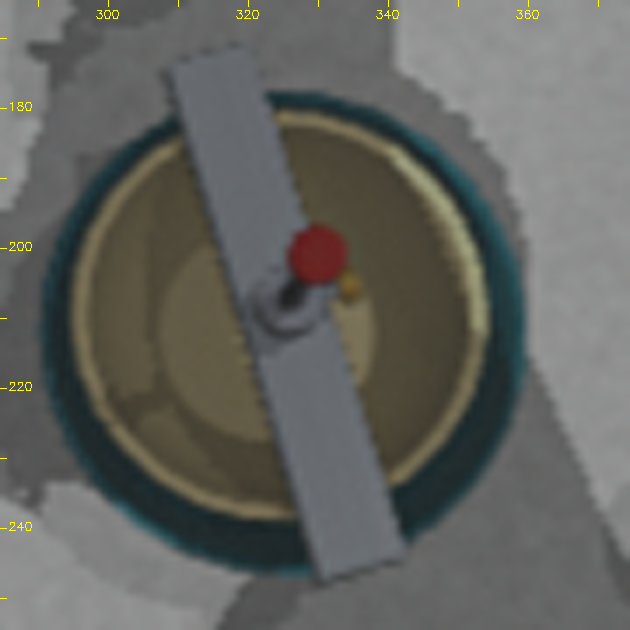

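```bash
python3 - <<'E'
from h import *
T=load("top17");S=load("side17")
print("cap tri",tri([(T,329.8,200.8),(S,316.0,202.6)]))
px=lambda x,y:(285+x/7-.5,165+y/7-.5)
c=[onz(T,*px(*p),.087) for p in [(170,70),(243,45),(406,552),(323,583)]]
print("beam",np.mean(c,0),[np.linalg.norm(c[i]-c[(i+1)%4]).round(4) for i in range(4)], (c[0]+c[1]-c[2]-c[3]))
print("boss top tri", onz(T,*px(286,305),.109))
a=np.linspace(0,2*np.pi,721)
def ext(d,c,r,z):
    P=proj(d,np.c_[c[0]+r*np.cos(a),c[1]+r*np.sin(a),0*a+z]);return np.r_[P.min(0),P.max(0)]
x0,y0=px(72,108);x1,y1=px(489,522)
print(px(72,108),px(489,522))
f=least_squares(lambda p:(ext(T,p,.07,.073)-[x0,0,x1,y1])[[0,2,3]],[.583,-.024]);print("rim",f.x,f.fun)
plan([.583,-.024,.26],90)
E
```

```text
cap tri (array([ 0.58373676, -0.02390924,  0.20907513]), np.float64(7.377250035925655e-05))
beam [ 0.58314069 -0.02425488  0.087     ] [np.float64(0.026), np.float64(0.1774), np.float64(0.0291), np.float64(0.1782)] [0.34087331 0.10138366 0.        ]
boss top tri [ 0.58177584 -0.02291878  0.109     ]
(294.7857142857143, 179.92857142857142) (354.3571428571429, 239.07142857142856)
rim [ 0.58352271 -0.02389557] [ 8.06942123e-04 -8.03329947e-04  1.49253743e-05]
pos [0.3961 0.1098 0.2686] xdir 68.7 -> rows [-0.1895  0.7426  0.0282] spin -0.1182 tilt -1.0
```

The gauge rests flat, with cap at (0.5837,−0.0239) and rim centre at (0.5835,−0.0239); the bowl has not moved. I bring the closed fingertips over the cap.

Request:
drive_tool:
  rows:
    - [[-0.04,0.15,0,0,255],[-0.08,0.35,0,0,255],[-0.14,0.55,0,0,255],[-0.18,0.7,0,0,255],[-0.19,0.743,0,0,255],[-0.19,0.743,0,0,255],[-0.19,0.743,0,0,255]]

```text
time: 27.32
position: [0.5823, -0.0214, 0.2693]
tool_rot: [-2.59, -1.777, -0.0]
ft_force: [-0.5, 0.0, -0.4]
grip_width: 0.005
```

```bash
python3 ft.py; python3 - <<'E'
from h import *
from bench import ctrl
st=avg(4)
plan([.5836,-.0239,.2225],69,st)
d=ctrl.get_image("side");cv2.imwrite("pics/s18.png",d["img"])
crop("pics/s18.png",265,160,355,285,6,"pics/s18c.png")
E
```

```text
27.575 [ 0.3167  0.4262 -0.0207  0.0026  0.0189  0.0259  0.5825 -0.0215  0.2697
  0.0046]
avg pos [ 0.5828 -0.0221  0.2696] sd [0.0001 0.0002 0.0001] xdir 68.87
pos [ 0.5828 -0.0221  0.2696] xdir 68.9 -> rows [-0.0046  0.0045  0.1571] spin -0.0008 tilt -1.0
```

View pics/s18c.png

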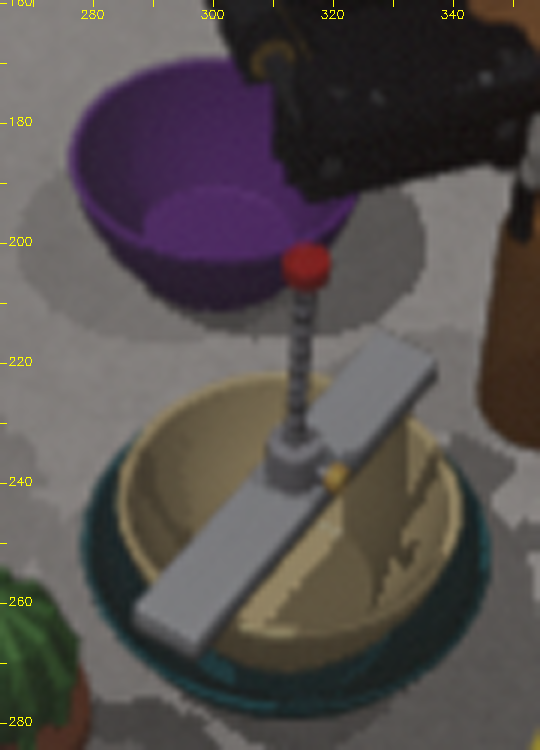

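Request:
drive_tool:
  rows:
    - [[-0.0046,0.0045,0.05,0,255],[-0.0046,0.0045,0.1,0,255],[-0.0046,0.0045,0.14,0,255],[-0.0046,0.0045,0.15,0,255],[-0.0046,0.0045,0.16,0,255],[-0.0046,0.0045,0.17,0,255],[-0.0046,0.0045,0.18,0,255],[-0.0046,0.0045,0.19,0,255],[-0.0046,0.0045,0.19,0,255]]

```text
time: 28.95
position: [0.5839, -0.0243, 0.2119]
tool_rot: [2.592, 1.776, 0.0]
ft_force: [-0.8, 0.5, -0.7]
grip_width: 0.008
```

```bash
python3 ft.py; python3 - <<'E'
from h import *
from bench import ctrl
st=avg(2)
plan([.5836,-.0239,.165],69,st)
d=ctrl.get_image("side");cv2.imwrite("pics/s19.png",d["img"])
crop("pics/s19.png",265,160,355,285,6,"pics/s19c.png")
d=ctrl.get_image("wrist");cv2.imwrite("pics/w19.png",d["img"])
E
```

```text
29.2 [ 0.0787 -0.0082  0.2952  0.0166 -0.0123 -0.0244  0.584  -0.0243  0.2121
  0.0057]
avg pos [ 0.5839 -0.0244  0.2123] sd [0. 0. 0.] xdir 68.83
pos [ 0.5839 -0.0244  0.2123] xdir 68.8 -> rows [ 0.0011 -0.0016  0.1575] spin -0.0009 tilt -1.0
```

View pics/s19c.png

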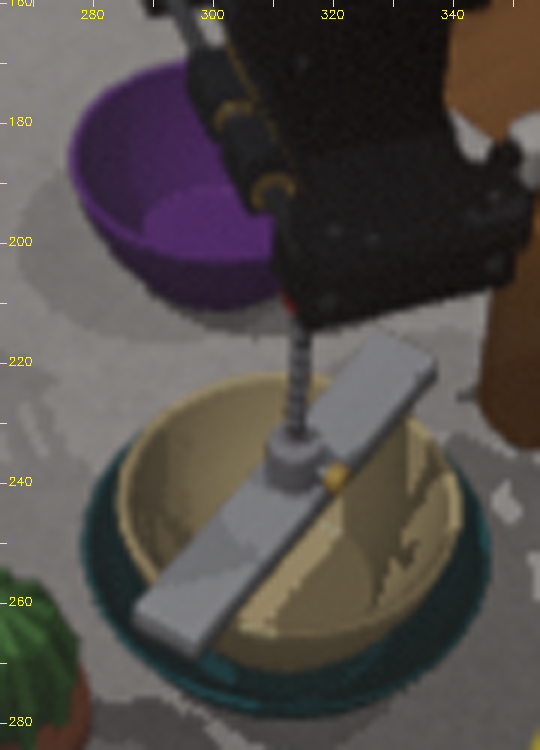

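View pics/w19.png

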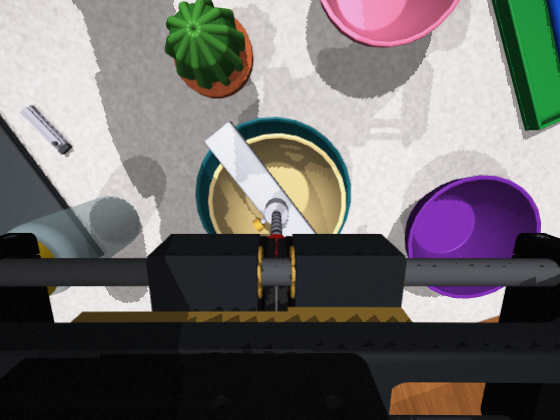

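The rod is following: the cap's underside now shows around row 213 against 208 before. Force at rest is about zero. I keep pressing in small steps.

Request:
drive_tool:
  rows:
    - [[0.001,-0.0016,0.015,0,255],[0.001,-0.0016,0.03,0,255],[0.001,-0.0016,0.045,0,255],[0.001,-0.0016,0.06,0,255],[0.001,-0.0016,0.075,0,255],[0.001,-0.0016,0.09,0,255]]

```text
time: 30.15
position: [0.5836, -0.0239, 0.185]
tool_rot: [2.592, 1.776, 0.0]
ft_force: [1.1, 0.1, 1.2]
grip_width: 0.003
```

Request:
drive_tool:
  rows:
    - [[0,0,0.015,0,255],[0,0,0.03,0,255],[0,0,0.04,0,255],[0,0,0.05,0,255]]

```text
time: 30.65
position: [0.5834, -0.024, 0.1701]
tool_rot: [-2.592, -1.775, 0.0]
ft_force: [1.1, -0.4, 0.9]
grip_width: 0.006
```

```bash
python3 ft.py; python3 - <<'E'
from h import *
from bench import ctrl
d=ctrl.get_image("side");cv2.imwrite("pics/s20.png",d["img"])
crop("pics/s20.png",265,160,355,285,6,"pics/s20c.png")
E
```

```text
30.9 [ 0.2943  0.0636 -0.1841 -0.0139 -0.0462 -0.0196  0.583  -0.0239  0.1697
  0.0046]
```

View pics/s20c.png

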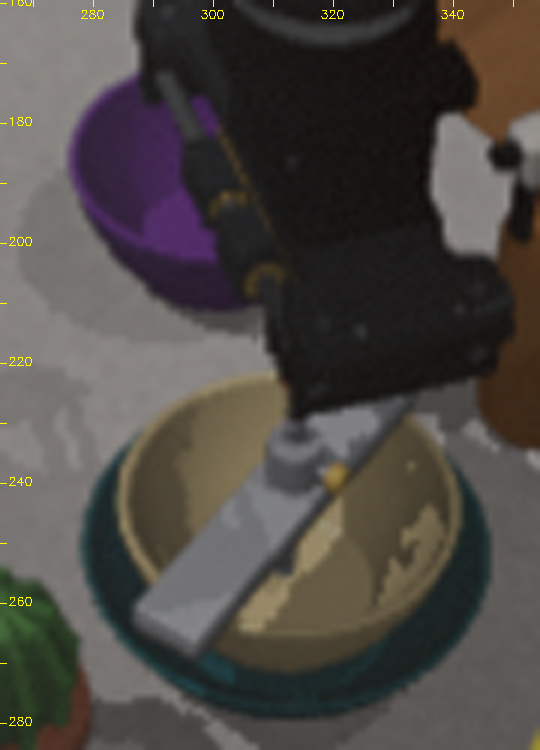

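The rod's lower part now shows beneath the beam (312,253). The last ~11 mm go in small steps with force checks.

Request:
drive_tool:
  rows:
    - [[0,0,0.007,0,255],[0,0,0.014,0,255],[0,0,0.021,0,255],[0,0,0.024,0,255]]

```text
time: 31.45
position: [0.5834, -0.0239, 0.1629]
tool_rot: [-2.592, -1.776, 0.0]
ft_force: [-0.4, -1.0, 1.9]
grip_width: 0.003
```

Request:
drive_tool:
  rows:
    - [[0,0,0.004,0,255],[0,0,0.004,0,255]]

```text
time: 31.7
position: [0.5836, -0.024, 0.1617]
tool_rot: [2.592, 1.775, 0.0]
ft_force: [-0.1, 0.3, 0.4]
grip_width: 0.007
```

Request:
drive_tool:
  rows:
    - [[0,0,0.004,0,255],[0,0,0.004,0,255]]

```text
time: 31.95
position: [0.5836, -0.024, 0.1606]
tool_rot: [2.592, 1.775, 0.0]
ft_force: [0.3, -0.0, 0.7]
grip_width: 0.009
```

Request:
drive_tool:
  rows:
    - [[0,0,0.003,0,255],[0,0,0.003,0,255]]

```text
time: 32.2
position: [0.5836, -0.0239, 0.1598]
tool_rot: [2.592, 1.775, 0.001]
ft_force: [-0.3, -0.3, 0.7]
grip_width: 0.006
```

Request:
drive_tool:
  rows:
    - [[0,0,0.003,0,255],[0,0,0.003,0,255]]

```text
time: 32.45
position: [0.5837, -0.024, 0.1594]
tool_rot: [2.592, 1.775, 0.001]
ft_force: [-0.6, 0.1, 4.4]
grip_width: 0.009
```

```bash
python3 ft.py
```

```text
32.7 [-1.0809 -0.302   5.253  -0.023   0.2758  0.0169  0.5837 -0.024   0.1594
  0.0054]
```

Request:
drive_tool:
  rows:
    - [[0,0,0.001,0,255],[0,0,0.001,0,255]]

```text
time: 32.95
position: [0.5838, -0.0241, 0.1594]
tool_rot: [2.591, 1.775, 0.001]
ft_force: [-0.7, -0.1, 6.2]
grip_width: 0.005
```

```bash
python3 ft.py
```

```text
33.2 [-1.5852e+00 -2.4070e-01  6.5383e+00 -3.4600e-02  4.1630e-01  3.2000e-03
  5.8380e-01 -2.4100e-02  1.5940e-01  3.9000e-03]
```

The position stays at 0.1594 while the force rises to about 6.5 N, so the rod is bottomed on the floor. I lift off gently, back away, and inspect.

Request:
drive_tool:
  rows:
    - [[0,0,-0.005,0,255],[0,0,-0.02,0,255],[0,0,-0.1,0,255],[0,0,-0.25,0,255],[0,0,-0.35,0,255]]

```text
time: 33.83
position: [0.5839, -0.024, 0.2654]
tool_rot: [2.591, 1.775, 0.002]
ft_force: [0.5, -0.5, -0.3]
grip_width: 0.004
```

Request:
drive_tool:
  rows:
    - [[0.2,-0.2,0,0,255],[0.4,-0.4,0,0,255],[0.5,-0.55,0,0,255],[0.5,-0.55,0,0,255],[0.5,-0.55,0,0,255]]

```text
time: 34.45
position: [0.482, 0.179, 0.2635]
tool_rot: [-2.585, -1.784, -0.0]
ft_force: [-0.6, -0.1, -0.4]
grip_width: 0.003
```

```bash
python3 ft.py; python3 - <<'E'
from h import *
from bench import ctrl
for n in ("side","top"):
  d=ctrl.get_image(n);cv2.imwrite(f"pics/{n}21.png",d["img"]);pickle.dump(d,open(n+"21.pkl","wb"))
crop("pics/side21.png",265,180,355,285,7,"pics/s21c.png")
crop("pics/top21.png",285,165,375,255,7,"pics/t21c.png")
E
```

```text
34.7 [ 0.2064  0.096  -0.4894 -0.0216 -0.0137 -0.0123  0.4842  0.1747  0.2635
  0.0053]
```

View pics/s21c.png

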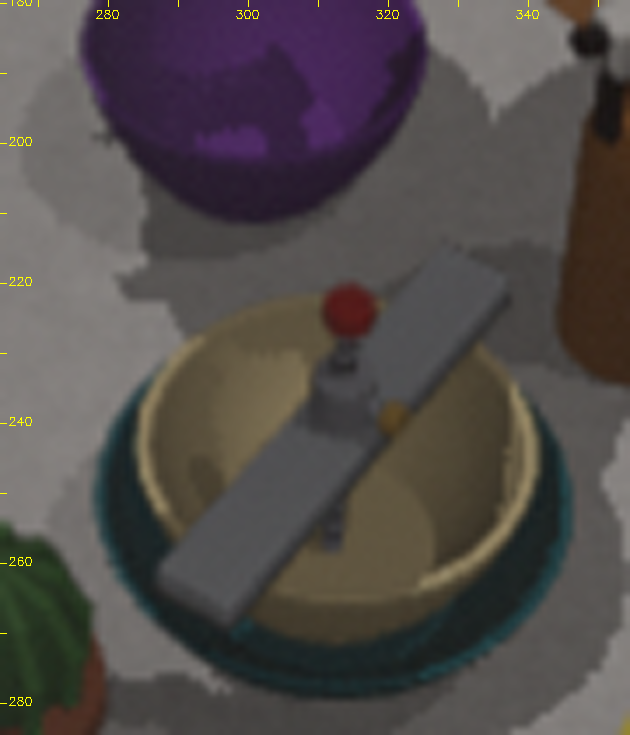

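View pics/t21c.png

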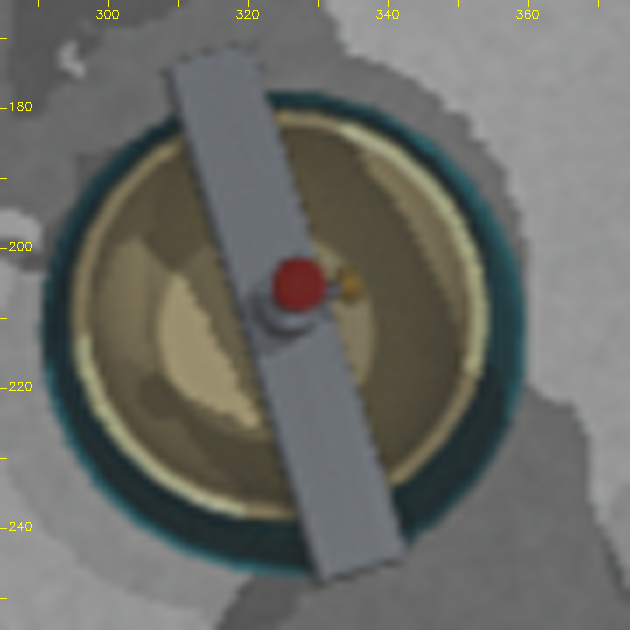

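View pics/top21.png

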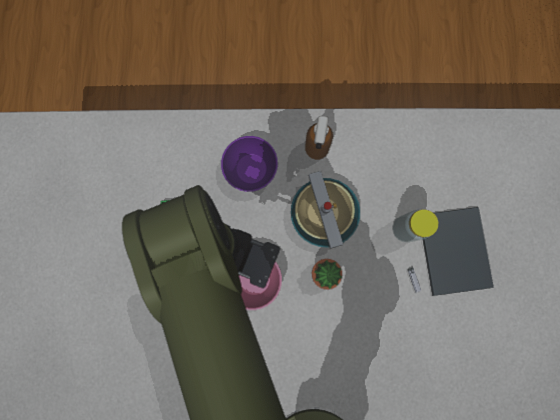

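```bash
python3 - <<'E'
from h import *
from bench import ctrl
T=load("top21");S=load("side21")
print(tri([(T,327.1,205.2),(S,314.4,222.6)]), proj(S,[.5836,-.0239,.014]), proj(S,[.5836,-.0239,.019]))
s=ctrl.get_state();print(s["time"],s["qd"].round(3))
ctrl.close_job()
E
```

```text
(array([ 0.5834134 , -0.02381491,  0.14398187]), np.float64(0.00030425509307333254)) [[312.1324076  257.17694734]] [[312.2189437  255.95895273]]
34.8 [-0.001 -0.003 -0.007  0.    -0.002 -0.001 -0.001]
the job is handed in; nothing more can be done
```

The toothbrush lies flat in the green tray. The depth gauge stands across the cream bowl's rim with its rod resting on the bottom, and I handed the job in at 34.8 s of the 69 s allowed.

- **Position:** the rod is at (0.5836, −0.0239) m, within about 1 mm of the measured rim centre. The bowl did not move in the pictures beyond what I can measure, and the beam lies flat across the rim.
- **Rod on the bottom:** the fingertips stopped at a steady height while the force rose from 5.3 to 6.5 N. Afterwards the cap top measured 0.144 m, against 0.145 m expected for a rod on the floor. The visible rod tip also matched the floor point within 1 px. That puts the marked depth at about 59 mm.
- **Other objects:** the spray bottle, cactus, jar and nail clipper look untouched in the last top picture, and the gripper ended clear of everything.
- **What was not perfect:** the beam was held about 2° skewed and slightly tilted while carried, so I shifted it 2.5 mm before setting it down. It levelled itself on release. The rim took about 5.5 N as the beam touched down. The last joint came within about 0.01 rad of its range limit at the gauge pick-up but did not pass it.

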